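Put the loose parts away and lay out the relay boards for soldering

TASK

Get this desk ready for soldering: open the parts drawer and put every loose heat sink and film capacitor from the mat into it, each in the compartment that already holds one of its kind, then push the drawer gently shut until you feel it stop. Lay the three relay boards in a straight, even row along the straightedge: plain ends butted against it, screw terminals towards you, square to it, with gaps of about 2 cm between the boards. Leave the tools and supplies where they are.

Things in the scene. Friction and masses are not known exactly. Their poses are not given: they have to be found in the camera images.
- drawer (a joint): how far the white drawer is pulled out, m: 0 fully home against its stop, 0.125 fully out against the other stop. It is found shut or up to 15 mm out. It leaves its shell (a blue stackable drawer module fixed to the desk, 160 mm deep, 212 wide, 75 tall, turned somewhat towards the robot) along -x of point handle. It slides stiffly (1.5 N and some damping) and stays where it is left.
- handle (a point): middle of the black bar handle of the drawer, moves with it: a bar 10 mm thick, 68 mm long across (y), its middle 54 mm above the desk (21 mm below the top of the shell) and 40 mm in front of the drawer front, so a finger fits between (its axes: x from the handle into the shell, the way the drawer shuts; y across, leftwards for the robot; z up).
- bin_left (a point): centre of the floor of the drawer compartment on the +y side (left for the robot), moves with the drawer, axes as point handle. It is 144 mm long (x, +-72), 94 wide (y, +-47); floor 8 mm above the desk, side walls to 56, divider to 50, drawer front to 62. Drawer fully out, its front 125 mm is open above. One part lies near its back already: finned or flat kind, which varies.
- bin_right (a point): the same for the compartment on the -y side.
- sink_kept: the heat sink that already lies in the drawer; the same as sink1.
- film_kept: the film capacitor that already lies in the drawer; the same as film1.
- sink1: a finned black heat sink for a transistor, 36 x 24 x 26 mm (x, y, z), 30 g, fins upright; origin: centre of its underside. Stands loose on the cutting mat, or is absent.
- sink2: heat sink like sink1, or absent.
- sink3: heat sink like sink1, or absent.
- film1: a flat box-shaped film capacitor, yellow plastic case 31.5 x 24.5 x 15 mm (x, y, z), 16 g, with two stub leads on its +y face; origin: centre of its underside. Lies flat on the cutting mat, or is absent.
- film2: film capacitor like film1, or absent.
- film3: film capacitor like film1, or absent.
- board1: relay board: blue circuit board 60 x 34 mm (x, y) on 5 mm feet, solid for handling from 0 to 6.6 mm up, 28 g. A black relay 19 x 15.5 x 15.5 mm (x, y, z) stands in its middle, top 22 mm above the desk: grip it across y. Green screw terminals 10 x 20 x 10 mm stand at the -x end (24 mm from the middle); the +x end is the plain end. Origin: centre of its underside.
- board1_end (a point): middle of the plain (+x) short edge of board1, 30 mm from its origin.
- board2: relay board like board1.
- board2_end (a point): middle of the plain (+x) short edge of board2, 30 mm from its origin.
- board3: relay board like board1.
- board3_end (a point): middle of the plain (+x) short edge of board3, 30 mm from its origin.
- rule_edge (a point): middle of the front face of an aluminium straightedge screwed to the desk behind the parts, 300 mm long (y), 40 wide (x), 9 tall. This point lies on its long side towards the robot, 4.5 mm above the desk; its x points away from the robot, square to the edge and into the straightedge, its y along the edge.
- wick: reel of copper braid, 44 mm across, 14 tall, lying among the parts; not part of the job, to be left where it is. Origin: centre of its underside.
- flux: amber jar, 40 mm across, 30 tall, standing beside the parts; not part of the job, to be left where it is. Origin: centre of its underside.
- driver: screwdriver, 190 mm long, lying near the robot; not part of the job, to be left where it is. Origin: where it rests, at mid length.
- spool: solder spool, 64 mm across, 50 tall; not part of the job, to be left where it is. Origin: centre of its underside.
- meter: orange multimeter 175 x 85 x 40 mm, lying on its back; not part of the job, to be left where it is. Origin: centre of its underside.
There are look-alikes about, which are no part of the job. What is shaped like the sink1 but green is not meant.

How it is judged:
By the outcome, as a careful person would: the job done as asked, in the order asked, and still so for the second after the job is handed in, with the robot touching nothing.
Of sink1, sink2, sink3, film1, film2, film3 only 3 to 5 are there at a start; the rules pass over those that are not, and their reading is None.
At some moment in a run one of board1, board2, board3 may be knocked a few centimetres aside while the robot is not near it.
Once in a run the grip may slacken for a moment while it holds something.
It also fails if it takes over 208 s, if anything falls off the work surface, if the arm or the gripper's body presses on something with over 40 N, if the wrist force passes 120 N, or if a joint passes its speed limit or range.

ROBOT

A 6-joint arm with a two-finger parallel gripper is mounted at the origin on the work surface. World frame = base frame: x ahead of the robot, y to its left, z up, the work surface at z = 0. Lengths are in m, angles in rad, forces in N, time in s.
With the tool pointing down it reaches from about 0.3 to 0.875 m from the base axis. Payload 6.4 kg.
Tool frame: the origin (TCP) lies where the fingers leave the gripper's body, on its centre line; the fingertips stand 64 mm ahead of it and the grasp point (between the pads) lies arm.tcp_to_grasp ahead of it (arm.tcp_to_grasp is the distance from the TCP to the grasp point, in m); z points along the fingers, x is the direction in which the jaws open and shut, and the axes are right-handed (so a half turn about z gives the same grasp; the last joint's range is limited). The gripper opens to 88 mm and grips with 3 to 60 N. Pads are 18 mm wide; open, the fingers measure 123 mm over their backs; the gripper's body (75 mm by 187 mm) begins 45 mm behind the grasp point.
Start: joints at [1.115, 0.181, 1.607, -0, 1.354, -0.206], TCP at [0.142, 0.557, 0.303] pointing down, gripper open.
Joint ranges: [-2.99, 2.99], [-0.89, 2.07], [0.3, 2.58], [-1.14, 4.28], [0, 2.63], [-3.12, 3.12]. Speed limits (rad/s): [2.57, 2.57, 3.01, 3.14, 3.14, 3.14].

INTERFACE

Orientations are given as [roll, pitch, yaw] about the fixed x, y, z axes, in that order (R = Rz(yaw) Ry(pitch) Rx(roll)).
In Python, from station import arm, optics, spotter gives the robot as it stands.
- The arm moves only by the tool send_rows, never from a script. Its argument "deltas" is a list of rows, each a list of 3 entries, a list of its own where there are three numbers: the turn, a rotation vector about the tool's x, y, z in degrees, then the shift along the tool's x, y, z in cm, then the opening, from 0 (shut) to 1 (fully open). A call has 1 to 12 rows; each row is the pose to reach, as a shift and turn from the pose commanded when the call began, along the tool's axes at that moment; what a row does not reach only later rows make up. A row lasts 1/12 s, in which the tool goes at most 41.7 mm and 7.16 degrees, less where a joint would pass 70% of its speed; a pose out of reach is approached as far as the arm can. A call with a gripper value outside its range is refused whole. The fingers move at their own pace and stop on an object; "newtons" is the grip in N (left out, the last holds). Time passes only in rows, so rows that repeat a pose let the fingers close. It gives the time, the measured TCP pose, the force and the opening at its end, in the units of the state.
- arm.state(): the state, without advancing time (a new reading comes with each control period).
- optics.camera(name): name is "side" or "top" or "wrist"; returns a dict with "image" (480x640x3 uint8, blue, green, red), "z_map" (480x640 float32, m along the optical axis (not along the pixel's ray), 0 where there is no reading), "K" (3x3 intrinsics, pixels), "k1" (the pictures are not rectified: a ray, as slopes to the right and down, at radius r is drawn at 1 + k1 r^2 times it, then the intrinsics apply), "pose" (4x4, takes a point from camera to world coordinates). Camera axes: x right, y down, z forward; pixel columns grow to the right and rows downward; lengths in m; the calibration is good to about 2 mm. A picture is of the moment at which its call begins.
- arm.close_job(): hands the job in, once; it reports no verdict.
Trained networks look in a picture, given as the dict that the camera call returned (one of the last four; its "shot" number tells which), for a name from the list of things; names that differ only in an ending like _2 or _b are one class to them, and where a whole thing is asked for, a point or a joint stands for the part that bears it (a point fixed in the world has none). Each returns a list of dicts, best first, with "score" (0 to 1); they miss things now and then, are a little off and sometimes report something else, mostly with a low value. They report only what shows in the picture. A call takes as long as a camera call. They do not tell look-alikes from the thing itself.
- spotter.search_frame(picture, query): "pixel" ([column, row] in pixels, amid what is visible of it).
- spotter.silhouettes(picture, query): "mask" (480x640 bool, what is visible of it) and "pixel" ([column, row] in pixels, amid what is visible of it).
- spotter.tip_of(picture, query): "pixel" ([column, row] in pixels: a listed point, or the origin of a listed thing).
The state is a dict: "time": time; "joint_pos": joint angles; "qd": joint speeds; "joint_torque": joint torques, N m; "tool_pos": TCP position; "ee_rot": TCP orientation; "contact_force": force on the tool from outside, world axes, zero at the start; "torque": the same for the moment, N m; "width": finger opening in m.
Only numpy, scipy, OpenCV 4.12 (cv2) and the standard library are available. Lean on these libraries where they do the work, as an engineer would, in place of code of your own. Each camera call takes 0.05 s, during which the arm holds its last target.

## Working session

There is one attempt and no reset: what is moved stays moved. The work goes in short steps, Python scripts to look and compute and a tool call to move; the robot and the scene stay as the last step left them, time stands still between calls to the robot, and variables do not carry over. Pictures are saved under pics/ and viewed, and the job is handed in when it is done.

Besides the shell and the picture viewer there is one more tool, called after "Call:" as name(argument=value, ...) on one line, values as JSON. send_rows: Moves the arm, as the interface text tells. Its arguments: {"type":"object","properties":{"deltas":{"type":"array"},"newtons":{"type":"number"}},"required":["deltas"]}

```bash
ls -la; mkdir -p pics; cat > h.py <<'E'
import numpy as np, cv2
from scipy.spatial.transform import Rotation as R
from station import arm, optics, spotter
def pix2ray(p,uv):
    K=p["K"];k=p["k1"]
    x=(uv[0]-K[0,2])/K[0,0];y=(uv[1]-K[1,2])/K[1,1]
    rd=np.hypot(x,y);r=rd
    for _ in range(20): r=rd/(1+k*r*r)
    s=r/rd if rd>0 else 1
    return np.array([x*s,y*s,1.0])
def at_z(p,uv,z):
    T=p["pose"];d=T[:3,:3]@pix2ray(p,uv);o=T[:3,3]
    return o+d*(z-o[2])/d[2]
def proj(p,X):
    T=p["pose"];c=T[:3,:3].T@(np.asarray(X)-T[:3,3]);x,y=c[0]/c[2],c[1]/c[2]
    f=1+p["k1"]*(x*x+y*y);K=p["K"]
    return np.array([K[0,0]*x*f+K[0,2],K[1,1]*y*f+K[1,2]])
def cloud(p):
    K=p["K"];v,u=np.mgrid[0:480,0:640]
    x=(u-K[0,2])/K[0,0];y=(v-K[1,2])/K[1,1];rd=np.hypot(x,y);r=rd.copy()
    for _ in range(20): r=rd/(1+p["k1"]*r*r)
    s=np.where(rd>0,r/np.maximum(rd,1e-9),1)
    z=p["z_map"];P=np.stack([x*s*z,y*s*z,z],-1)
    T=p["pose"];W=P@T[:3,:3].T+T[:3,3];W[z<=0]=np.nan
    return W
def st():
    s=arm.state();print("t",round(s["time"],2),"pos",np.round(s["tool_pos"],4),"rpy",np.round(s["ee_rot"],4),"q",np.round(s["joint_pos"],3),"F",np.round(s["contact_force"],2),"w",round(s["width"],4));return s
E
python3 - <<'E'
from h import *
s=st();print(arm.tcp_to_grasp)
for n in("top","side","wrist"):
    p=optics.camera(n);cv2.imwrite(f"pics/{n}0.png",p["image"]);print(n,p["shot"],p["k1"],np.round(p["K"],1).tolist(),np.round(p["pose"],3).tolist())
E
```

```text
total 12
drwxr-xr-x  3 agent agent 4096 Dec  6 03:57 .
drwxr-xr-x 23 root  root  4096 Dec  6 03:56 ..
drwxr-xr-x  2 agent agent 4096 Dec  6 03:57 pics
t 0.0 pos [0.1419 0.5568 0.3018] rpy [-3.1413e+00  1.7000e-03  1.3210e+00] q [ 1.115  0.182  1.608 -0.     1.354 -0.206] F [ 0.28  0.49 -0.26] w 0.088
0.0453
top 1 0.012306036844717795 [[450.8, 0.0, 322.1], [0.0, 450.8, 235.6], [0.0, 0.0, 1.0]] [[-0.0, -0.988, 0.152, 0.393], [-1.0, -0.003, -0.02, -0.085], [0.02, -0.152, -0.988, 1.076], [0.0, 0.0, 0.0, 1.0]]
side 2 -0.05581336610416367 [[555.3, 0.0, 326.9], [0.0, 555.3, 232.1], [0.0, 0.0, 1.0]] [[-0.99, -0.085, 0.109, 0.412], [-0.136, 0.472, -0.871, 0.893], [0.023, -0.878, -0.479, 0.643], [0.0, 0.0, 0.0, 1.0]]
wrist 3 -0.029756688975668046 [[414.4, 0.0, 319.5], [0.0, 414.4, 233.2], [0.0, 0.0, 1.0]] [[0.246, 0.929, 0.277, 0.07], [0.969, -0.236, -0.072, 0.575], [-0.001, 0.286, -0.958, 0.383], [0.0, 0.0, 0.0, 1.0]]
```

View pics/top0.png

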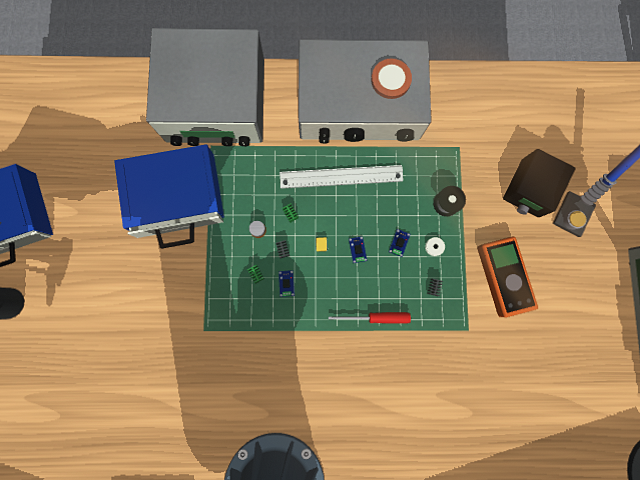

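View pics/side0.png

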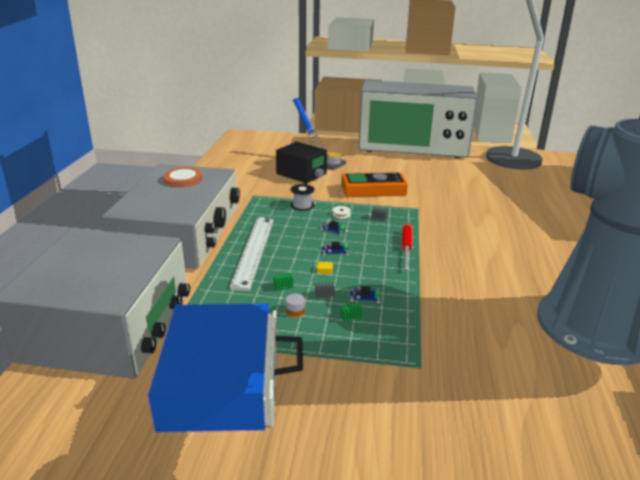

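View pics/wrist0.png

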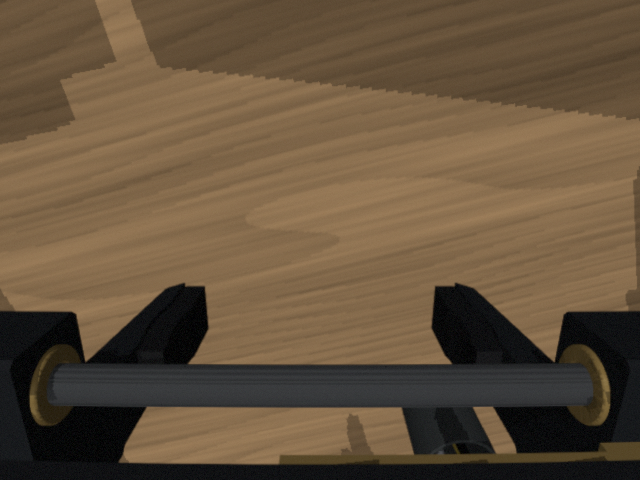

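```bash
python3 - <<'E'
from h import *
p=optics.camera("top");W=cloud(p);np.savez("top0.npz",W=W,img=p["image"])
for q in["handle","bin_left","bin_right","drawer","rule_edge","sink1","film1","board1","board1_end","wick","flux","spool","driver","meter"]:
    for d in spotter.tip_of(p,q) if q!="drawer" else spotter.search_frame(p,q):
        u=d["pixel"];a=W[int(round(u[1])),int(round(u[0]))]
        print(q,round(d["score"],2),np.round(u,1),"depthpt",np.round(a,3),"z0",np.round(at_z(p,u,0),3)[:2])
ov=p["image"][130:340,100:480];cv2.imwrite("pics/topz.png",cv2.resize(ov,None,fx=2.1,fy=2.1,interpolation=cv2.INTER_CUBIC))
E
```

```text
handle 0.83 [176.8 243.7] depthpt [0.53  0.223 0.058] z0 [0.539 0.241]
drawer 0.92 [173.8 224.1] depthpt [0.575 0.231 0.061] z0 [0.586 0.25 ]
rule_edge 0.72 [343.6 180.6] depthpt [ 0.694 -0.16   0.006] z0 [ 0.697 -0.16 ]
sink1 0.69 [434.3 285.5] depthpt [ 0.438 -0.37   0.014] z0 [ 0.44  -0.374]
sink1 0.61 [285.2 249.8] depthpt [ 0.522 -0.019  0.018] z0 [ 0.525 -0.018]
sink1 0.56 [255.6 275.5] depthpt [0.46  0.047 0.025] z0 [0.463 0.051]
sink1 0.52 [289.1 217.5] depthpt [ 0.598 -0.027  0.021] z0 [ 0.603 -0.027]
film1 0.46 [321.4 243.3] depthpt [ 0.539 -0.104  0.02 ] z0 [ 0.54  -0.105]
board1 0.87 [357.2 249.4] depthpt [ 0.524 -0.188  0.025] z0 [ 0.526 -0.191]
board1 0.72 [285.7 285.3] depthpt [ 0.44  -0.022  0.022] z0 [ 0.44 -0.02]
board1 0.71 [398.3 241.4] depthpt [ 0.543 -0.286  0.022] z0 [ 0.546 -0.291]
board1_end 0.55 [355.1 237.2] depthpt [ 0.556 -0.186 -0.   ] z0 [ 0.556 -0.186]
wick 0.5 [433.7 245.6] depthpt [ 0.533 -0.374  0.013] z0 [ 0.536 -0.376]
flux 0.58 [256.1 228.9] depthpt [0.57  0.049 0.027] z0 [0.575 0.053]
spool 0.68 [443.8 201.1] depthpt [ 0.634 -0.391  0.051] z0 [ 0.646 -0.406]
driver 0.56 [366.1 321.4] depthpt [ 0.356 -0.21   0.001] z0 [ 0.356 -0.21 ]
meter 0.22 [445.6 201.1] depthpt [ 0.634 -0.395  0.051] z0 [ 0.646 -0.41 ]
```

View pics/topz.png

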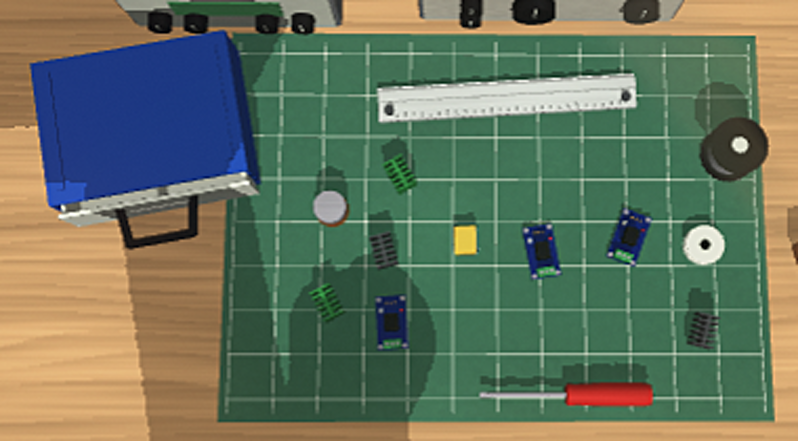

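```bash
python3 - <<'E'
from h import *
d=np.load("top0.npz");W=d["W"];img=d["img"]
P=W.reshape(-1,3)
m=(P[:,2]>.068)&(P[:,2]<.085)&(P[:,0]>.5)&(P[:,0]<.85)&(P[:,1]>.05)&(P[:,1]<.42)
A=P[m];print("shell top",m.sum(),A.mean(0));r=cv2.minAreaRect(A[:,:2].astype(np.float32)*1000);print(r)
hsv=cv2.cvtColor(img,cv2.COLOR_BGR2HSV)
# blue pix
b=(hsv[...,0]>100)&(hsv[...,0]<130)&(hsv[...,1]>120)&(W[...,2]>.06)&(W[...,1]<.42)&(W[...,1]>.05)
r=cv2.minAreaRect(W[b][:,:2].astype(np.float32)*1000);print("blue",r,W[b].mean(0))
# handle: dark & z>.03 in front
k=(hsv[...,2]<70)&(W[...,2]>.035)&(W[...,2]<.07)&(W[...,0]>.45)&(W[...,0]<.58)&(W[...,1]>.12)&(W[...,1]<.32)
v,u=np.where(k);print("handle",k.sum(),u.min(),u.max(),v.min(),v.max());
for i in range(v.min(),v.max()+1): print(i,[(int(a),np.round(W[i,a],3).tolist()) for a in u[v==i][[0,-1]]] if (v==i).any() else '')
# rule: white
w=(hsv[...,1]<40)&(hsv[...,2]>130)&(W[...,0]>.62)&(W[...,0]<.76)&(W[...,1]>-.36)&(W[...,1]<.02)&(W[...,2]<.03)
Q=W[w];print("rule",w.sum(),Q.mean(0),cv2.minAreaRect(Q[:,:2].astype(np.float32)*1000))
E
```

```text
shell top 6802 [0.66594183 0.24635989 0.07570901]
((695.5548095703125, 199.31077575683594), (207.64422607421875, 325.3504333496094), 10.672083854675293)
blue ((662.6187744140625, 249.41421508789062), (161.38201904296875, 214.32913208007812), 10.64880084991455) [0.66098526 0.24886698 0.07559196]
handle 268 154 193 223 247
223 [(190, [0.578, 0.196, 0.059]), (193, [0.579, 0.189, 0.057])]
224 [(189, [0.577, 0.199, 0.053]), (193, [0.577, 0.19, 0.055])]
225 [(190, [0.574, 0.196, 0.056]), (193, [0.574, 0.189, 0.057])]
226 [(190, [0.571, 0.195, 0.059]), (193, [0.572, 0.189, 0.057])]
227 [(189, [0.57, 0.198, 0.055]), (193, [0.57, 0.189, 0.057])]
228 [(190, [0.567, 0.195, 0.058]), (193, [0.568, 0.19, 0.053])]
229 [(158, [0.565, 0.268, 0.054]), (193, [0.566, 0.191, 0.049])]
230 [(154, [0.563, 0.278, 0.053]), (193, [0.563, 0.188, 0.057])]
231 [(155, [0.56, 0.274, 0.058]), (193, [0.56, 0.189, 0.056])]
232 [(155, [0.558, 0.275, 0.055]), (193, [0.558, 0.189, 0.055])]
233 [(155, [0.555, 0.274, 0.057]), (193, [0.556, 0.189, 0.054])]
234 [(156, [0.553, 0.272, 0.056]), (193, [0.554, 0.189, 0.054])]
235
[... 287 characters left out ...]
]), (193, [0.542, 0.188, 0.055])]
240 [(158, [0.539, 0.266, 0.057]), (193, [0.54, 0.188, 0.055])]
241 [(159, [0.537, 0.264, 0.055]), (193, [0.538, 0.188, 0.053])]
242 [(159, [0.535, 0.263, 0.058]), (192, [0.535, 0.19, 0.055])]
243 [(159, [0.532, 0.263, 0.059]), (188, [0.533, 0.199, 0.054])]
244 [(159, [0.531, 0.264, 0.054]), (183, [0.53, 0.21, 0.057])]
245 [(160, [0.528, 0.26, 0.059]), (177, [0.528, 0.224, 0.055])]
246 [(160, [0.525, 0.259, 0.061]), (172, [0.526, 0.235, 0.055])]
247 [(160, [0.523, 0.261, 0.057]), (166, [0.523, 0.247, 0.058])]
rule 2124 [ 0.70397519 -0.15657317  0.00983159] ((709.1522216796875, -165.4236602783203), (101.4764404296875, 368.9789123535156), 0.013536479324102402)
```

```bash
cat >> h.py <<'E'
def mv(xyz,yawdeg,s=None):
    """delta to reach TCP xyz, tool-down yaw"""
    s=s or arm.state();R0=R.from_euler("xyz",s["ee_rot"])
    Rt=R.from_euler("xyz",[np.pi,0,np.deg2rad(yawdeg)])
    t=R0.inv().apply(np.asarray(xyz)-s["tool_pos"])*100
    w=np.rad2deg((R0.inv()*Rt).as_rotvec())
    print("turn",np.round(w,1).tolist(),"shift cm",np.round(t,2).tolist())
E
python3 -c "
from h import *
mv([.531,.2245,.22],10.65)"
```

```text
turn [-0.0, -0.0, 65.0] shift cm [-22.62, 45.9, 8.27]
```

Call:
send_rows(deltas=[[[0,0,33],[-11.3,23,2],0.6],[[0,0,33],[-11.3,23,2],0.6],[[0,0,33],[-11.3,23,2],0.6],[[0,0,65],[-22.6,45.9,8.3],0.4],[[0,0,65],[-22.6,45.9,8.3],0.3],[[0,0,65],[-22.6,45.9,8.3],0.27],[[0,0,65],[-22.6,45.9,8.3],0.27],[[0,0,65],[-22.6,45.9,8.3],0.27],[[0,0,65],[-22.6,45.9,8.3],0.27],[[0,0,65],[-22.6,45.9,8.3],0.27],[[0,0,65],[-22.6,45.9,8.3],0.27],[[0,0,65],[-22.6,45.9,8.3],0.27]])

```text
time: 1.9
tool_pos: [0.5183, 0.2351, 0.2231]
ee_rot: [-3.141, -0.0, 0.186]
contact_force: [-0.7, 1.4, -0.1]
width: 0.0239
```

Call:
send_rows(deltas=[[[0,0,0],[0,0,0],0.27],[[0,0,0],[0,0,0],0.27]])

```text
time: 2.07
tool_pos: [0.518, 0.235, 0.2225]
ee_rot: [3.142, 0.001, 0.183]
contact_force: [-0.5, 0.6, 1.1]
width: 0.0238
```

```bash
python3 - <<'E'
from h import *
s=st();p=optics.camera("wrist");cv2.imwrite("pics/w1.png",p["image"]);W=cloud(p)
for d in spotter.tip_of(p,"handle"): 
    u=d["pixel"];print(d["score"],u,at_z(p,u,.054),W[int(u[1]),int(u[0])])
mv([.531,.2245,.22],10.65)
E
```

```text
t 2.07 pos [0.518  0.235  0.2225] rpy [3.1416e+00 1.2000e-03 1.8260e-01] q [0.217 0.252 1.693 0.    1.198 0.035] F [-0.53  0.57  1.13] w 0.0238
0.92 [338.7, 250.0] [0.53222396 0.22514077 0.054     ] [0.53135372 0.22636231 0.05796365]
turn [-0.0, 0.0, 0.0] shift cm [1.2, 1.5, 0.31]
```

View pics/w1.png

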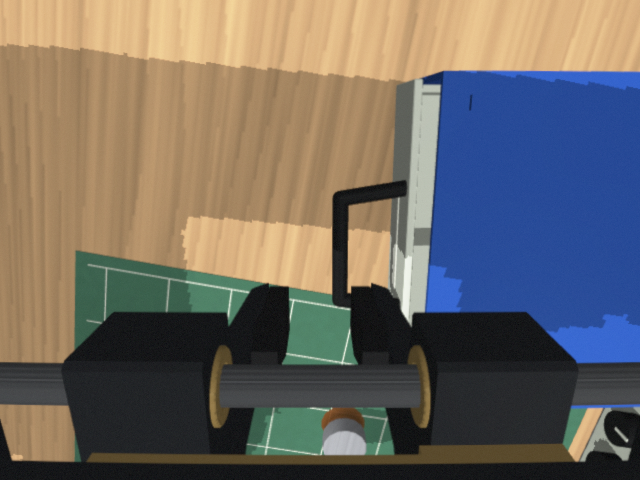

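Call:
send_rows(deltas=[[[0,0,0],[1.2,1.25,0],0.27],[[0,0,0],[1.2,1.25,0],0.27],[[0,0,0],[1.2,1.25,4],0.27],[[0,0,0],[1.2,1.25,7],0.27],[[0,0,0],[1.2,1.25,10],0.27],[[0,0,0],[1.2,1.25,11.5],0.27],[[0,0,0],[1.2,1.25,12.3],0.27],[[0,0,0],[1.2,1.25,12.3],0.27],[[0,0,0],[1.2,1.25,12.3],0.05],[[0,0,0],[1.2,1.25,12.3],0.05],[[0,0,0],[1.2,1.25,12.3],0.05],[[0,0,0],[1.2,1.25,12.3],0.05]], newtons=15)

```text
time: 3.17
tool_pos: [0.5322, 0.2272, 0.102]
ee_rot: [-3.141, -0.003, 0.187]
contact_force: [0.3, 1.6, 3.8]
width: 0.009
```

Call:
send_rows(deltas=[[[0,0,0],[-0.8,0,0],0.05],[[0,0,0],[-1.8,0,0],0.05],[[0,0,0],[-2.8,0,0],0.05],[[0,0,0],[-3.8,0,0],0.05],[[0,0,0],[-4.8,0,0],0.05],[[0,0,0],[-5.8,0,0],0.05],[[0,0,0],[-6.8,0,0],0.05],[[0,0,0],[-7.8,0,0],0.05],[[0,0,0],[-8.8,0,0],0.05],[[0,0,0],[-9.6,0,0],0.05],[[0,0,0],[-10.2,0,0],0.05],[[0,0,0],[-10.5,0,0],0.05]])

```text
time: 4.17
tool_pos: [0.4284, 0.2073, 0.1019]
ee_rot: [3.141, -0.004, 0.187]
contact_force: [2.5, 1.2, 5.7]
width: 0.0092
```

Call:
send_rows(deltas=[[[0,0,0],[-0.3,0,0],0.05],[[0,0,0],[-0.6,0,0],0.05],[[0,0,0],[-0.9,0,0],0.05],[[0,0,0],[-1.1,0,0],0.05],[[0,0,0],[-1.1,0,0],0.05]])

```text
time: 4.58
tool_pos: [0.4178, 0.2053, 0.1019]
ee_rot: [3.141, -0.004, 0.187]
contact_force: [-0.3, 0.0, 9.0]
width: 0.0092
```

Call:
send_rows(deltas=[[[0,0,0],[-0.3,0,-0.2],0.05],[[0,0,0],[-0.5,0,-0.2],0.05],[[0,0,0],[-0.7,0,-0.2],0.05],[[0,0,0],[-0.9,0,-0.2],0.05],[[0,0,0],[-0.9,0,-0.2],0.05],[[0,0,0],[-0.9,0,-0.2],0.05]])

```text
time: 5.08
tool_pos: [0.4155, 0.2044, 0.1047]
ee_rot: [-3.141, -0.02, 0.185]
contact_force: [27.5, 5.7, -20.9]
width: 0.0097
```

Call:
send_rows(deltas=[[[0,0,0],[0.4,0,0.2],0.05],[[0,0,0],[0.6,0,0.2],0.1],[[0,0,0],[0.7,0,0.2],0.27],[[0,0,0],[0.7,0,0],0.27],[[0,0,0],[0.7,0,-1],0.27],[[0,0,0],[0.7,0,-3],0.27],[[0,0,0],[0.7,0,-6],0.27],[[0,0,0],[0.7,0,-10],0.27],[[0,0,0],[0.7,0,-14],0.27],[[0,0,0],[0.7,0,-18],0.27],[[0,0,0],[0.7,0,-18],0.6]])

```text
time: 6.0
tool_pos: [0.4179, 0.2056, 0.2909]
ee_rot: [-3.141, -0.013, 0.187]
contact_force: [0.8, 0.3, 0.9]
width: 0.0282
```

```bash
python3 - <<'E'
from h import *
s=st();p=optics.camera("wrist");cv2.imwrite("pics/w2.png",p["image"]);W=cloud(p)
for q in ("handle","bin_left","bin_right","sink_kept","film_kept"):
  for d in spotter.tip_of(p,q): 
    u=d["pixel"];print(q,d["score"],u,at_z(p,u,.054 if q=="handle" else .008),W[int(u[1]),int(u[0])])
p=optics.camera("top");cv2.imwrite("pics/top1.png",cv2.resize(p["image"][130:340,100:480],None,fx=2.1,fy=2.1,interpolation=cv2.INTER_CUBIC));W=cloud(p)
for q in ("handle","bin_left","bin_right","sink_kept","film_kept"):
  for d in spotter.tip_of(p,q): 
    u=d["pixel"];print(q,d["score"],u,at_z(p,u,.054 if q=="handle" else .008),W[int(u[1]),int(u[0])])
E
```

```text
t 6.0 pos [0.4179 0.2056 0.2909] rpy [-3.1414 -0.0134  0.1869] q [ 0.202 -0.067  1.892  0.     1.303  0.015] F [0.85 0.26 0.95] w 0.0282
handle 0.74 [316.4, 207.0] [0.41878878 0.20579731 0.054     ] [0.41828646 0.20662868 0.05794391]
handle 0.63 [325.8, 408.8] [0.46248079 0.0200476  0.054     ] [ 0.4702874  -0.01727332  0.00681507]
bin_left 0.69 [448.5, 142.4] [0.5231921  0.27300641 0.008     ] [0.52278713 0.27324874 0.00764214]
bin_right 0.92 [440.6, 250.5] [0.54293823 0.17584128 0.008     ] [0.54217719 0.17626771 0.0081844 ]
sink_kept 0.71 [492.7, 137.0] [0.56004792 0.28484175 0.008     ] [0.54967937 0.28426995 0.03070778]
film_kept 0.94 [476.7, 247.9] [0.57584507 0.18450671 0.008     ] [0.56805917 0.18892364 0.02254156]
film_kept 0.66 [446.7, 144.3] [0.52207953 0.2711395  0.008     ] [0.52126368 0.27127847 0.00844127]
handle 0.64 [259.3, 228.1] [0.56792344 0.03851669 0.054     ] [0.57250836 0.04230177 0.02857392]
handle 0.55 [181.9, 298.0] [0.40926724 0.20715807 0.054     ] [0.41009102 0.22415051 0.00190915]
bin_left 0.59 [164.8, 251.7] [0.51845723 0.2655627  0.008     ] [0.51990092 0.26691734 0.00983774]
bin_right 0.62 [206.0, 243.2] [0.53896745 0.16960682 0.008     ] [0.53922464 0.16923783 0.00962484]
sink_kept 0.57 [159.2, 233.0] [0.56318841 0.28111084 0.008     ] [0.55913005 0.27283185 0.03347797]
film_kept 0.44 [199.2, 226.9] [0.57823178 0.18727303 0.008     ] [0.57822053 0.18464101 0.0205021 ]
film_kept 0.39 [353.8, 237.0] [ 0.55484955 -0.1825253   0.008     ] [ 0.555765   -0.18114626  0.00191888]
```

View pics/w2.png

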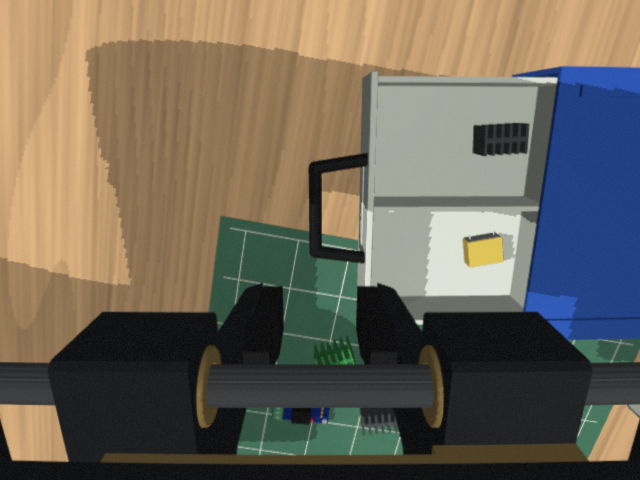

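View pics/top1.png

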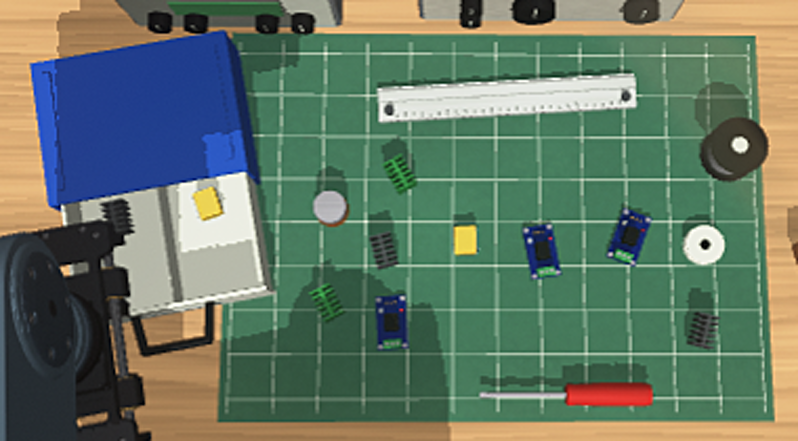

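```bash
python3 -c "
from h import *
mv([.55,-.14,.38],90)"
```

```text
turn [-0.1, 0.1, -79.3] shift cm [6.87, 36.39, -9.85]
```

Call:
send_rows(deltas=[[[0,0,-79.3],[6.9,36.4,-9.8],0.6],[[0,0,-79.3],[6.9,36.4,-9.8],0.6],[[0,0,-79.3],[6.9,36.4,-9.8],0.6],[[0,0,-79.3],[6.9,36.4,-9.8],0.6],[[0,0,-79.3],[6.9,36.4,-9.8],0.6],[[0,0,-79.3],[6.9,36.4,-9.8],0.6],[[0,0,-79.3],[6.9,36.4,-9.8],0.6],[[0,0,-79.3],[6.9,36.4,-9.8],0.6],[[0,0,-79.3],[6.9,36.4,-9.8],0.6],[[0,0,-79.3],[6.9,36.4,-9.8],0.6],[[0,0,-79.3],[6.9,36.4,-9.8],0.6],[[0,0,-79.3],[6.9,36.4,-9.8],0.6]])

```text
time: 7.6
tool_pos: [0.5509, -0.1427, 0.3801]
ee_rot: [3.142, 0.0, 1.573]
contact_force: [-0.2, 0.6, 0.1]
width: 0.0524
```

Call:
send_rows(deltas=[[[0,0,0],[0,0,0],0.6],[[0,0,0],[0,0,0],0.6]])

```text
time: 7.77
tool_pos: [0.5503, -0.1401, 0.3798]
ee_rot: [-3.141, -0.0, 1.567]
contact_force: [-0.1, 0.8, 0.5]
width: 0.0529
```

```bash
python3 - <<'E'
from h import *
s=st();p=optics.camera("wrist");cv2.imwrite("pics/w3.png",p["image"]);W=cloud(p);np.savez("w3.npz",W=W,img=p["image"])
import pickle;pickle.dump(p,open("w3.pkl","wb"))
for q in ("sink1","film1","board1","board1_end","rule_edge","flux","wick","spool"):
  for d in spotter.tip_of(p,q): 
    u=d["pixel"];print(q,round(d["score"],2),np.round(u,1),np.round(at_z(p,u,.0),4)[:2],np.round(W[int(u[1]),int(u[0])],3))
E
```

```text
t 7.77 pos [ 0.5503 -0.1401  0.3798] rpy [-3.1409e+00 -4.0000e-04  1.5672e+00] q [-0.458  0.111  1.531  0.     1.501 -2.026] F [-0.06  0.76  0.51] w 0.0529
sink1 0.88 [99.5 72.6] [ 0.437  -0.3717] [ 0.437 -0.37   0.005]
sink1 0.86 [417.  231.8] [ 0.6128 -0.0272] [ 0.605 -0.033  0.024]
sink1 0.69 [494.9  98.1] [0.4643 0.047 ] [0.464 0.043 0.007]
sink1 0.65 [434.1 154.9] [ 0.5244 -0.0139] [ 0.522 -0.017  0.012]
film1 0.83 [355.  170.1] [ 0.5411 -0.1008] [ 0.539 -0.102  0.014]
board1 0.63 [433.2  76.2] [ 0.4426 -0.0207] [ 0.444 -0.027  0.022]
board1 0.61 [183.6 172.1] [ 0.5426 -0.292 ] [ 0.539 -0.285  0.022]
board1 0.58 [275.  155.9] [ 0.5252 -0.1892] [ 0.522 -0.187  0.022]
board1_end 0.67 [277.8 185.6] [ 0.5582 -0.1872] [ 0.557 -0.188  0.001]
rule_edge 0.96 [308.1 292.1] [ 0.6887 -0.1545] [ 0.687 -0.155  0.004]
flux 0.84 [482.2 195. ] [0.5694 0.0443] [0.563 0.032 0.029]
wick 0.9 [107.8 158.1] [ 0.5264 -0.3754] [ 0.525 -0.37   0.012]
wick 0.26 [485.1 194.6] [0.5689 0.0476] [0.562 0.035 0.029]
spool 0.83 [ 91.7 253.6] [ 0.6387 -0.4115] [ 0.621 -0.384  0.048]
```

View pics/w3.png

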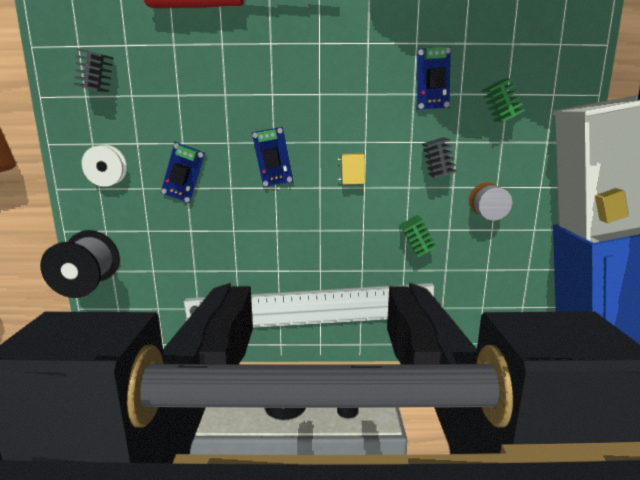

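```bash
cat > fit.py <<'E'
from h import *
def fitpart(p,W,c,zmin,zmax,ztop,rad=.03,dark=None):
    """min area rect of pixels with depth-z in range near c, reprojected on plane ztop"""
    m=(W[...,2]>zmin)&(W[...,2]<zmax)&(np.hypot(W[...,0]-c[0],W[...,1]-c[1])<rad)
    v,u=np.where(m)
    X=np.array([at_z(p,(a,b),ztop)[:2] for a,b in zip(u,v)])
    r=cv2.minAreaRect((X*1000).astype(np.float32))
    return r,len(u),X
E
python3 - <<'E'
from fit import *
import pickle;p=pickle.load(open("w3.pkl","rb"));W=cloud(p)
for n,c in (("sinkA",(.437,-.37)),("sinkB",(.524,-.015))):
    for z in (.015,.02): 
        r,k,X=fitpart(p,W,c,z,.032,.026,.032);print(n,k,np.round(r[0],1),np.round(r[1],1),round(r[2],1))
r,k,X=fitpart(p,W,(.54,-.102),.009,.02,.015,.03);print("film",k,np.round(r[0],1),np.round(r[1],1),round(r[2],1))
big=cv2.resize(p["image"][30:220,60:220],None,fx=4.5,fy=3,interpolation=cv2.INTER_CUBIC)
a=cv2.resize(p["image"][40:110,70:130],None,fx=6,fy=6,interpolation=cv2.INTER_CUBIC)
b=cv2.resize(p["image"][130:200,330:390],None,fx=6,fy=6,interpolation=cv2.INTER_CUBIC)
cc=cv2.resize(p["image"][125:195,410:470],None,fx=6,fy=6,interpolation=cv2.INTER_CUBIC)
cv2.imwrite("pics/parts.png",cv2.resize(np.hstack([a,b,cc]),(800,311)))
img=p["image"];pts=[]
for u in list(range(258,385,4)):
    col=img[250:330,u].min(axis=1).astype(int)
    i=np.argmax(col>130); pts.append((u,250+i))
X=np.array([at_z(p,q,.0045)[:2] for q in pts]);f=np.polyfit(X[:,1],X[:,0],1);print(pts[::5],f,np.rad2deg(np.arctan(f[0])),np.abs(np.polyval(f,X[:,1])-X[:,0]).max())
print(img[275:315,308].tolist())
E
```

```text
sinkA 668 [ 436.8 -368.3] [29.  36.2] 75.7
sinkA 551 [ 436.5 -369.4] [26.7 36.2] 76.1
sinkB 627 [524.9 -13.9] [37.5 25.4] 16.4
sinkB 510 [524.9 -13.3] [37.2 24.2] 15.8
film 694 [ 537.9 -104.8] [32.1 24.7] 1.5
[(258, np.int64(270)), (278, np.int64(260)), (298, np.int64(271)), (318, np.int64(271)), (338, np.int64(271)), (358, np.int64(270)), (378, np.int64(287))] [0.10983375 0.67644844] 6.267886584559398 0.03310389084393239
[[96, 119, 74], [92, 115, 69], [93, 117, 71], [92, 115, 70], [94, 117, 72], [93, 117, 74], [90, 113, 68], [93, 115, 71], [90, 114, 70], [91, 116, 71], [92, 115, 71], [92, 115, 70], [93, 116, 72], [95, 118, 72], [96, 118, 75], [108, 125, 92], [133, 145, 127], [157, 162, 156], [180, 185, 178], [205, 211, 204], [185, 193, 184], [143, 147, 141], [132, 134, 130], [139, 143, 139], [152, 157, 150], [190, 196, 188], [210, 216, 207], [211, 218, 209], [215, 220, 214], [214, 220, 213], [210, 217, 208], [208, 216, 206], [208, 217, 209], [211, 219, 209], [210, 217, 208], [191, 199, 190], [171, 175, 170], [188, 195, 187], [204, 211, 202], [209, 216, 208]]
```

View pics/parts.png

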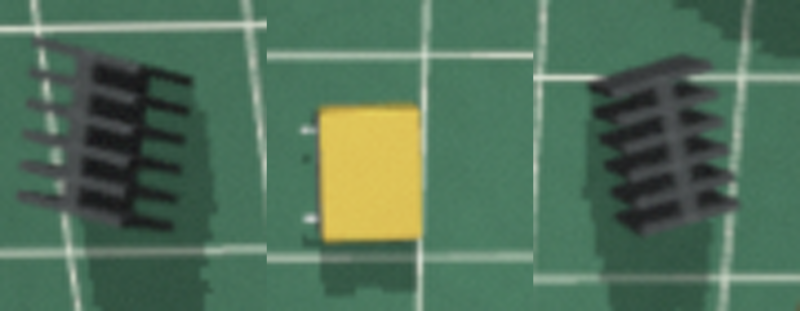

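```bash
python3 - <<'E'
from fit import *
import pickle;p=pickle.load(open("w3.pkl","rb"));img=p["image"]
sat=cv2.cvtColor(img,cv2.COLOR_BGR2HSV)[...,1].astype(float)
pts=[]
for u in range(256,386,3):
    s=sat[276:300,u]; v=np.clip(s,0,255); h=60
    i=np.argmax(v<h); 
    if i>0: pts.append((u,276+i-1+(v[i-1]-h)/(v[i-1]-v[i])))
for z in(0,.009):
    X=np.array([at_z(p,q,z)[:2] for q in pts])
    ok=np.ones(len(X),bool)
    for _ in range(4):
        f=np.polyfit(X[ok,1],X[ok,0],1);e=np.abs(np.polyval(f,X[:,1])-X[:,0]);ok=e<.0015
    print(z,ok.sum(),len(X),f,np.rad2deg(np.arctan(f[0])),e[ok].max(), "x at y=-.155",np.polyval(f,-.155))
print([ (a,round(b,1)) for a,b in pts[::6]])
for X in ([.6866,-.155,0],[.6866,-.155,.009]): print(proj(p,X))
cv2.imwrite("pics/rule.png",cv2.resize(img[270:340,180:440],None,fx=3,fy=3,interpolation=cv2.INTER_CUBIC))
E
```

```text
0 43 43 [-0.06491009  0.67599139] -3.7138644048865075 0.00036737494734906395 x at y=-.155 0.6860524501479809
0.009 43 43 [-0.06491009  0.67192044] -3.713864404886643 0.0003602033704919183 x at y=-.155 0.6819815022985519
[(256, np.float64(293.4)), (274, np.float64(292.2)), (292, np.float64(291.3)), (310, np.float64(290.0)), (328, np.float64(289.0)), (346, np.float64(287.6)), (367, np.float64(286.4)), (385, np.float64(285.2))]
[307.69054935 290.53900016]
[307.48597564 293.69887231]
```

View pics/rule.png

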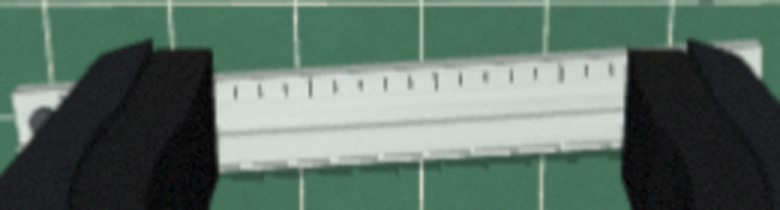

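```bash
python3 -c "
from h import *
mv([.525,-.0135,.13],106)
mv([.525,-.0135,.068],106)"
```

```text
turn [0.0, 0.0, -16.0] shift cm [12.64, -2.55, 25.03]
turn [0.0, 0.0, -16.0] shift cm [12.64, -2.55, 31.23]
```

Call:
send_rows(deltas=[[[0,0,-16],[12.6,-2.5,25],0.45],[[0,0,-16],[12.6,-2.5,25],0.45],[[0,0,-16],[12.6,-2.5,25],0.45],[[0,0,-16],[12.6,-2.5,25],0.45],[[0,0,-16],[12.6,-2.5,25],0.45],[[0,0,-16],[12.6,-2.5,25],0.45],[[0,0,-16],[12.6,-2.5,25],0.45],[[0,0,-16],[12.6,-2.5,25],0.45],[[0,0,-16],[12.6,-2.5,25],0.45],[[0,0,-16],[12.6,-2.5,25],0.45]], newtons=15)

```text
time: 9.05
tool_pos: [0.527, -0.0149, 0.1321]
ee_rot: [3.139, 0.002, 1.85]
contact_force: [-0.1, -0.1, 0.4]
width: 0.0397
```

```bash
python3 - <<'E'
from h import *
s=st();p=optics.camera("wrist");cv2.imwrite("pics/w4.png",p["image"])
mv([.525,-.0135,.068],106)
E
```

```text
t 9.05 pos [ 0.527  -0.0149  0.1321] rpy [3.1392e+00 1.8000e-03 1.8499e+00] q [-0.254  0.299  1.85  -0.     0.99  -2.103] F [-0.08 -0.12  0.4 ] w 0.0397
turn [0.2, 0.1, -0.0] shift cm [0.26, -0.22, 6.47]
```

View pics/w4.png

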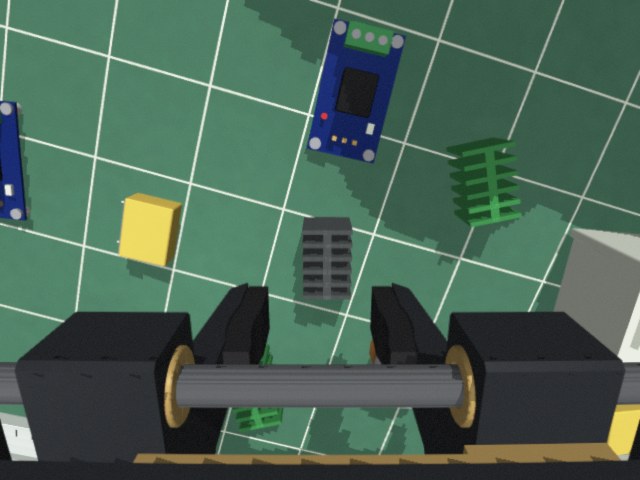

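Call:
send_rows(deltas=[[[0,0,0],[0.2,-0.2,2],0.45],[[0,0,0],[0.2,-0.2,4],0.45],[[0,0,0],[0.2,-0.2,5.5],0.45],[[0,0,0],[0.2,-0.2,6.4],0.45],[[0,0,0],[0.2,-0.2,6.4],0.45],[[0,0,0],[0.2,-0.2,6.4],0.1],[[0,0,0],[0.2,-0.2,6.4],0.1],[[0,0,0],[0.2,-0.2,6.4],0.1],[[0,0,0],[0.2,-0.2,6.4],0.1],[[0,0,0],[0.2,-0.2,6.4],0.1]], newtons=15)

```text
time: 9.93
tool_pos: [0.5241, -0.0131, 0.0677]
ee_rot: [3.139, 0.002, 1.85]
contact_force: [-1.1, -0.6, 7.3]
width: 0.0237
```

```bash
python3 -c "
from h import *
mv([.5241,-.013,.17],100.65)
mv([.518,.273,.17],100.65)
mv([.518,.273,.079],100.65)"
```

```text
turn [0.1, 0.1, 5.3] shift cm [-0.0, 0.03, -10.23]
turn [0.1, 0.1, 5.3] shift cm [27.66, 7.32, -10.26]
turn [0.1, 0.1, 5.3] shift cm [27.67, 7.3, -1.16]
```

Call:
send_rows(deltas=[[[0,0,0],[0,0,-3],0.1],[[0,0,0],[0,0,-6],0.1],[[0,0,1],[2,0.5,-9],0.1],[[0,0,2],[5,1.3,-10.3],0.1],[[0,0,3],[8,2.1,-10.3],0.1],[[0,0,4],[11,2.9,-10.3],0.1],[[0,0,5.3],[14,3.7,-10.3],0.1],[[0,0,5.3],[17,4.5,-10.3],0.1],[[0,0,5.3],[20,5.3,-10.3],0.1],[[0,0,5.3],[23,6.1,-10.3],0.1],[[0,0,5.3],[25.7,6.8,-10.3],0.1],[[0,0,5.3],[27.6,7.3,-10.3],0.1]])

```text
time: 10.93
tool_pos: [0.5166, 0.2753, 0.1696]
ee_rot: [3.141, -0.001, 1.759]
contact_force: [0.7, -0.7, -0.5]
width: 0.0238
```

Call:
send_rows(deltas=[[[0,0,0],[0,0,0],0.1],[[0,0,0],[0,0,0],0.1]])

```text
time: 11.1
tool_pos: [0.5167, 0.2736, 0.1693]
ee_rot: [3.142, 0.0, 1.76]
contact_force: [-0.0, -0.3, -0.8]
width: 0.0237
```

```bash
python3 - <<'E'
from h import *
s=st();p=optics.camera("wrist");cv2.imwrite("pics/w5.png",p["image"])
for q in ("bin_left","bin_right"):
  for d in spotter.tip_of(p,q): print(q,d["score"],at_z(p,d["pixel"],.008))
mv([.518,.273,.079],100.65)
E
```

```text
t 11.1 pos [0.5167 0.2736 0.1693] rpy [3.1416e+00 2.0000e-04 1.7598e+00] q [ 0.284  0.353  1.684 -0.     1.104 -1.476] F [-0.02 -0.34 -0.76] w 0.0237
bin_left 0.98 [0.52245435 0.27074338 0.008     ]
bin_right 0.72 [0.54285145 0.17660882 0.008     ]
turn [-0.0, 0.0, -0.0] shift cm [0.11, 0.11, 9.02]
```

View pics/w5.png

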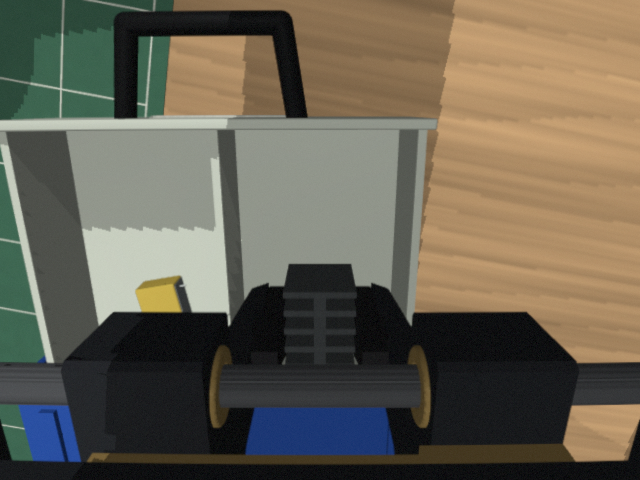

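Call:
send_rows(deltas=[[[0,0,0],[0,-0.3,3],0.1],[[0,0,0],[0,-0.3,6],0.1],[[0,0,0],[0,-0.3,8],0.1],[[0,0,0],[0,-0.3,9],0.1],[[0,0,0],[0,-0.3,9],0.1],[[0,0,0],[0,-0.3,9.1],0.36],[[0,0,0],[0,-0.3,9.1],0.38],[[0,0,0],[0,-0.3,9.1],0.38],[[0,0,0],[0,-0.3,7],0.38],[[0,0,0],[0,-0.3,4],0.38],[[0,0,0],[0,-0.3,0],0.38],[[0,0,0],[0,-0.3,-2],0.38]])

```text
time: 12.25
tool_pos: [0.5159, 0.2729, 0.1947]
ee_rot: [3.135, -0.001, 1.758]
contact_force: [1.6, 1.1, 0.5]
width: 0.0336
```

```bash
python3 - <<'E'
from h import *
s=st()
mv([.537,-.25,.25],76)
mv([.437,-.369,.13],76)
E
```

```text
t 12.25 pos [0.5159 0.2729 0.1947] rpy [ 3.1351e+00 -6.0000e-04  1.7576e+00] q [ 0.283  0.314  1.678 -0.     1.144 -1.474] F [1.56 1.15 0.52] w 0.0336
turn [0.4, -0.1, 24.7] shift cm [-51.76, -7.6, -5.61]
turn [0.4, -0.1, 24.7] shift cm [-61.61, -19.72, 6.3]
```

Call:
send_rows(deltas=[[[0,0,12],[-30,-9,-1],0.45],[[0,0,12],[-30,-9,-1],0.45],[[0,0,12],[-30,-9,-1],0.45],[[0,0,12],[-30,-9,-1],0.45],[[0,0,12],[-30,-9,-1],0.45],[[0,0,12],[-30,-9,-1],0.45],[[0,0,12],[-30,-9,-1],0.45],[[0,0,24.7],[-61.6,-19.7,6.3],0.45],[[0,0,24.7],[-61.6,-19.7,6.3],0.45],[[0,0,24.7],[-61.6,-19.7,6.3],0.45],[[0,0,24.7],[-61.6,-19.7,6.3],0.45],[[0,0,24.7],[-61.6,-19.7,6.3],0.45]])

```text
time: 13.25
tool_pos: [0.4554, -0.2223, 0.1582]
ee_rot: [3.139, 0.001, 1.326]
contact_force: [0.9, 0.5, -0.1]
width: 0.0396
```

```bash
python3 - <<'E'
from h import *
s=st();p=optics.camera("top");cv2.imwrite("pics/top2.png",cv2.resize(p["image"][130:340,100:480],None,fx=2.1,fy=2.1,interpolation=cv2.INTER_CUBIC))
mv([.437,-.369,.13],76)
E
```

```text
t 13.25 pos [ 0.4554 -0.2223  0.1582] rpy [3.1389e+00 1.2000e-03 1.3262e+00] q [-0.689  0.214  1.892  0.     1.033 -2.015] F [ 0.91  0.52 -0.12] w 0.0396
turn [0.2, 0.3, -0.2] shift cm [-14.02, 1.74, 2.81]
```

View pics/top2.png

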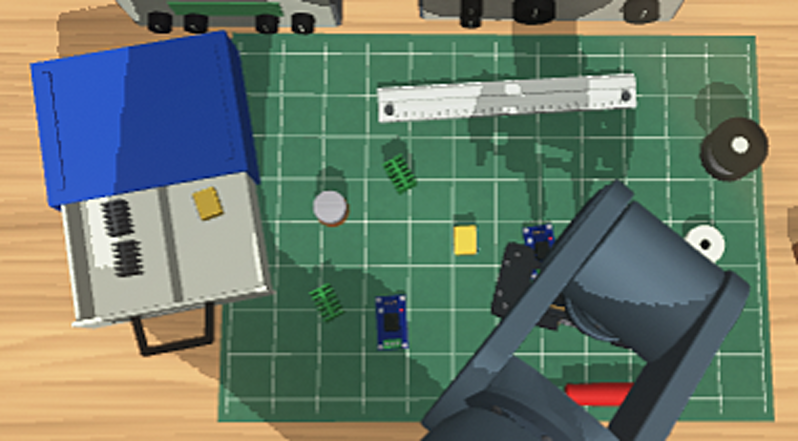

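Call:
send_rows(deltas=[[[0,0,0],[-4,0.5,0.5],0.45],[[0,0,0],[-8,1,1.5],0.45],[[0,0,0],[-11,1.4,2.8],0.45],[[0,0,0],[-13,1.7,2.8],0.45],[[0,0,0],[-14,1.7,2.8],0.45],[[0,0,0],[-14,1.7,2.8],0.45],[[0,0,0],[-14,1.7,2.8],0.45]])

```text
time: 13.88
tool_pos: [0.4384, -0.3596, 0.1297]
ee_rot: [3.141, 0.0, 1.326]
contact_force: [-0.0, -0.5, -0.1]
width: 0.0398
```

```bash
python3 - <<'E'
from fit import *
s=st();p=optics.camera("wrist");cv2.imwrite("pics/w6.png",p["image"]);W=cloud(p)
for z in (.015,.02): 
        r,k,X=fitpart(p,W,(.437,-.37),z,.032,.026,.032);print(k,np.round(r[0],1),np.round(r[1],1),round(r[2],1))
mv([.437,-.369,.068],76)
E
```

```text
t 13.88 pos [ 0.4384 -0.3596  0.1297] rpy [3.1409e+00 1.0000e-04 1.3257e+00] q [-0.896  0.378  1.746  0.     1.016 -2.222] F [-0.02 -0.53 -0.07] w 0.0398
3493 [ 433.7 -370.7] [23.8 38.9] 75.4
2670 [ 434.4 -370.9] [23.8 37.5] 75.4
turn [0.0, -0.0, 0.0] shift cm [-1.02, 0.09, 6.16]
```

View pics/w6.png

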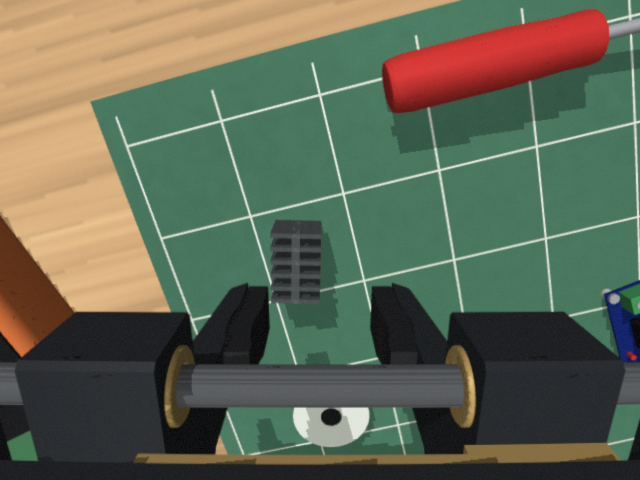

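Call:
send_rows(deltas=[[[0,0,0],[-1.2,0,0.5],0.45],[[0,0,0],[-1.2,0,2],0.45],[[0,0,0],[-1.2,0,4],0.45],[[0,0,0],[-1.2,0,5.5],0.45],[[0,0,0],[-1.2,0,6.1],0.45],[[0,0,0],[-1.2,0,6.1],0.45],[[0,0,0],[-1.2,0,6.1],0.1],[[0,0,0],[-1.2,0,6.1],0.1],[[0,0,0],[-1.2,0,6.1],0.1],[[0,0,0],[-1.2,0,6.1],0.1],[[0,0,0],[-1.2,0,4],0.1],[[0,0,0],[-1.2,0,0],0.1]], newtons=15)

```text
time: 14.93
tool_pos: [0.4332, -0.369, 0.1256]
ee_rot: [-3.135, -0.006, 1.326]
contact_force: [-0.1, -0.5, -1.0]
width: 0.0236
```

```bash
python3 - <<'E'
from h import *
s=st()
X=np.array([.983,.185]);b=np.array([.5235,.2725])-.048*X;print(b)
mv([.437,-.37,.19],76)
mv([.40,-.05,.19],88)
mv([b[0],b[1],.17],100.65)
E
```

```text
t 14.93 pos [ 0.4332 -0.369   0.1256] rpy [-3.1345 -0.0056  1.326 ] q [-0.914  0.393  1.736 -0.     1.021 -2.24 ] F [-0.11 -0.55 -0.98] w 0.0236
[0.476316 0.26362 ]
turn [-0.4, -0.3, -0.0] shift cm [0.03, 0.35, -6.44]
turn [-0.4, -0.4, -12.0] shift cm [30.18, -10.99, -6.19]
turn [-0.3, -0.4, -24.7] shift cm [62.45, -11.17, -4.01]
```

Call:
send_rows(deltas=[[[0,0,0],[1,0,-3],0.1],[[0,0,-1],[4,-0.6,-5.5],0.1],[[0,0,-3],[7.5,-1.3,-6.4],0.1],[[0,0,-5],[11,-2,-6.4],0.1],[[0,0,-7],[14.5,-2.6,-6.4],0.1],[[0,0,-9],[18,-3.2,-6.4],0.1],[[0,0,-11],[21.5,-3.8,-6.4],0.1],[[0,0,-12],[25,-4.4,-6.4],0.1],[[0,0,-14],[28.5,-5,-6.4],0.1],[[0,0,-15],[32,-5.6,-6.4],0.1],[[0,0,-15],[35,-6.2,-6.4],0.1],[[0,0,-15],[37,-6.6,-6.4],0.1]])

```text
time: 15.93
tool_pos: [0.4606, 0.006, 0.1936]
ee_rot: [3.141, -0.0, 1.59]
contact_force: [0.9, -0.1, -0.7]
width: 0.0241
```

```bash
python3 - <<'E'
from h import *
s=st()
mv([.4763,.2636,.17],100.65)
E
```

```text
t 15.93 pos [0.4606 0.006  0.1936] rpy [ 3.1406e+00 -3.0000e-04  1.5896e+00] q [-2.460e-01  5.800e-02  1.984e+00  1.000e-03  1.098e+00 -1.836e+00] F [ 0.87 -0.13 -0.73] w 0.0241
turn [0.1, -0.0, -9.6] shift cm [25.73, 2.05, 2.36]
```

Call:
send_rows(deltas=[[[0,0,-1],[3,0.2,0],0.1],[[0,0,-2],[6,0.5,0],0.1],[[0,0,-4],[9,0.7,0],0.1],[[0,0,-6],[12,1,0],0.1],[[0,0,-8],[15,1.2,0],0.1],[[0,0,-9.6],[18,1.5,0],0.1],[[0,0,-9.6],[21,1.7,0],0.1],[[0,0,-9.6],[23.5,1.9,1],0.1],[[0,0,-9.6],[25.2,2,2],0.1],[[0,0,-9.6],[25.7,2.05,2.4],0.1],[[0,0,-9.6],[25.7,2.05,2.4],0.1],[[0,0,-9.6],[25.7,2.05,2.4],0.1]])

```text
time: 16.93
tool_pos: [0.4767, 0.2603, 0.169]
ee_rot: [-3.141, 0.0, 1.756]
contact_force: [-0.3, 0.7, 0.1]
width: 0.0238
```

```bash
python3 - <<'E'
from h import *
s=st();p=optics.camera("wrist");cv2.imwrite("pics/w7.png",p["image"])
for q in ("bin_left","bin_right"):
  for d in spotter.tip_of(p,q): print(q,d["score"],at_z(p,d["pixel"],.008))
mv([.4763,.2636,.079],100.65)
E
```

```text
t 16.93 pos [0.4767 0.2603 0.169 ] rpy [-3.1410e+00  5.0000e-04  1.7561e+00] q [ 0.281  0.272  1.792 -0.     1.078 -1.475] F [-0.25  0.7   0.12] w 0.0238
bin_right 0.58 [0.54268339 0.17692093 0.008     ]
turn [0.0, 0.0, -0.1] shift cm [0.4, -0.04, 9.07]
```

View pics/w7.png

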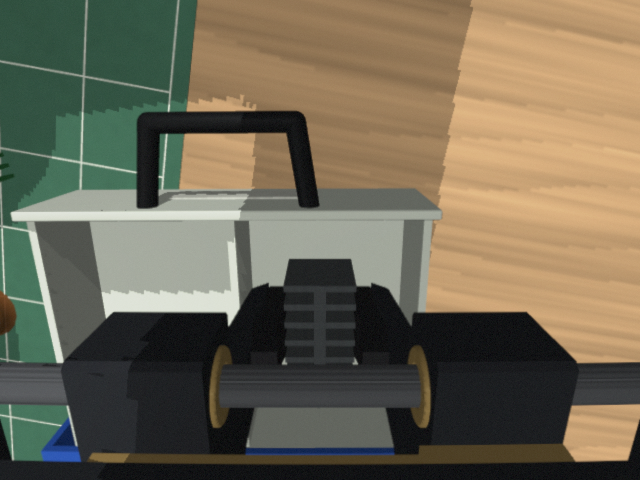

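Call:
send_rows(deltas=[[[0,0,0],[0.3,-0.25,1],0.1],[[0,0,0],[0.3,-0.25,4],0.1],[[0,0,0],[0.3,-0.25,6.5],0.1],[[0,0,0],[0.3,-0.25,8],0.1],[[0,0,0],[0.3,-0.25,8.9],0.1],[[0,0,0],[0.3,-0.25,9],0.1],[[0,0,0],[0.3,-0.25,9],0.36],[[0,0,0],[0.3,-0.25,9],0.38],[[0,0,0],[0.3,-0.25,9],0.38],[[0,0,0],[0.3,-0.25,6],0.38],[[0,0,0],[0.3,-0.25,2],0.38],[[0,0,0],[0.3,-0.25,-2],0.38]])

```text
time: 18.08
tool_pos: [0.4732, 0.263, 0.1901]
ee_rot: [-3.14, 0.0, 1.756]
contact_force: [0.3, -0.2, -0.4]
width: 0.0336
```

```bash
python3 - <<'E'
from h import *
s=st();mv([.538,-.103,.13],181.5);mv([.538,-.103,.13],1.5)
E
```

```text
t 18.08 pos [0.4732 0.263  0.1901] rpy [-3.1399e+00  2.0000e-04  1.7555e+00] q [ 0.288  0.238  1.785 -0.     1.12  -1.468] F [ 0.28 -0.24 -0.42] w 0.0336
turn [-0.1, -0.1, -80.9] shift cm [-37.17, -0.34, 6.02]
turn [-0.1, 0.1, 99.1] shift cm [-37.17, -0.34, 6.02]
```

Call:
send_rows(deltas=[[[0,0,99],[-37.2,-0.3,0],0.55],[[0,0,99],[-37.2,-0.3,0],0.55],[[0,0,99],[-37.2,-0.3,0],0.55],[[0,0,99],[-37.2,-0.3,0],0.55],[[0,0,99],[-37.2,-0.3,0],0.55],[[0,0,99],[-37.2,-0.3,0],0.55],[[0,0,99],[-37.2,-0.3,0],0.55],[[0,0,99],[-37.2,-0.3,0],0.55],[[0,0,99],[-37.2,-0.3,2],0.55],[[0,0,99],[-37.2,-0.3,4],0.55],[[0,0,99],[-37.2,-0.3,6],0.55],[[0,0,99],[-37.2,-0.3,6],0.55]])

```text
time: 19.08
tool_pos: [0.5373, -0.1035, 0.126]
ee_rot: [-3.139, 0.004, 0.247]
contact_force: [0.3, 0.7, -0.0]
width: 0.0484
```

```bash
python3 - <<'E'
from h import *
s=st();mv([.538,-.103,.13],1.5)
E
```

```text
t 19.08 pos [ 0.5373 -0.1035  0.126 ] rpy [-3.1387  0.0038  0.2472] q [-0.407  0.35   1.796 -0.     1.001 -0.654] F [ 0.28  0.69 -0.02] w 0.0484
turn [-0.1, 0.2, 12.7] shift cm [0.08, -0.03, -0.4]
```

Call:
send_rows(deltas=[[[0,0,12.7],[0,0,0],0.55],[[0,0,12.7],[0,0,0],0.55],[[0,0,12.7],[0,0,0],0.55]])

```text
time: 19.33
tool_pos: [0.5396, -0.1032, 0.1297]
ee_rot: [3.141, -0.001, 0.03]
contact_force: [-0.3, -0.4, -0.2]
width: 0.0485
```

```bash
python3 - <<'E'
from fit import *
s=st();p=optics.camera("wrist");cv2.imwrite("pics/w8.png",p["image"]);W=cloud(p)
r,k,X=fitpart(p,W,(.54,-.102),.009,.02,.015,.03);print("film",k,np.round(r[0],1),np.round(r[1],1),round(r[2],1))
E
```

```text
t 19.33 pos [ 0.5396 -0.1032  0.1297] rpy [ 3.141e+00 -1.200e-03  3.040e-02] q [-0.405  0.345  1.793 -0.     1.002 -0.435] F [-0.3  -0.45 -0.16] w 0.0485
film 3012 [ 537.8 -103. ] [31.3 26.3] 1.7
```

View pics/w8.png

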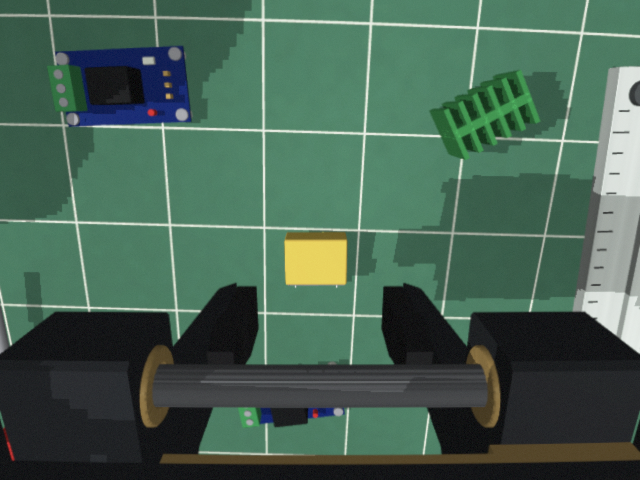

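Aligned with the film (cols 285–347). Descend and grip.

Call:
send_rows(deltas=[[[0,0,0],[-0.2,0,2],0.55],[[0,0,0],[-0.2,0,4],0.55],[[0,0,0],[-0.2,0,5.6],0.55],[[0,0,0],[-0.2,0,6.2],0.55],[[0,0,0],[-0.2,0,6.2],0.55],[[0,0,0],[-0.2,0,6.2],0.2],[[0,0,0],[-0.2,0,6.2],0.2],[[0,0,0],[-0.2,0,6.2],0.2],[[0,0,0],[-0.2,0,6.2],0.2],[[0,0,0],[-0.2,0,4],0.2],[[0,0,0],[-0.2,0,0],0.2],[[0,0,0],[-0.2,0,-4],0.2]], newtons=15)

```text
time: 20.38
tool_pos: [0.5361, -0.1026, 0.1692]
ee_rot: [-3.14, 0.003, 0.034]
contact_force: [1.0, -0.3, 0.3]
width: 0.0315
```

```bash
python3 - <<'E'
from h import *
s=st()
X=np.array([.983,.185]);b=np.array([.5428,.177])-.03*X;print(b)
mv([b[0],b[1],.17],-79.35)
E
```

```text
t 20.38 pos [ 0.5361 -0.1026  0.1692] rpy [-3.1401e+00  3.1000e-03  3.4100e-02] q [-0.407  0.279  1.783  0.     1.083 -0.441] F [ 1.02 -0.27  0.31] w 0.0315
[0.51331 0.17145]
turn [0.1, 0.2, 81.3] shift cm [-1.35, -27.47, -0.03]
```

Call:
send_rows(deltas=[[[0,0,7],[-0.1,-2,0],0.2],[[0,0,14],[-0.2,-4.5,0],0.2],[[0,0,21],[-0.3,-7,0],0.2],[[0,0,28],[-0.5,-9.5,0],0.2],[[0,0,35],[-0.6,-12,0],0.2],[[0,0,42],[-0.7,-14.5,0],0.2],[[0,0,49],[-0.8,-17,0],0.2],[[0,0,56],[-1,-19.5,0],0.2],[[0,0,63],[-1.1,-22,0],0.2],[[0,0,70],[-1.2,-24.5,0],0.2],[[0,0,77],[-1.3,-26.5,0],0.2],[[0,0,81.3],[-1.35,-27.5,0],0.2]])

```text
time: 21.38
tool_pos: [0.5141, 0.1736, 0.1696]
ee_rot: [-3.141, 0.0, -1.389]
contact_force: [0.3, 0.0, -0.2]
width: 0.0311
```

Call:
send_rows(deltas=[[[0,0,0],[0,0,0],0.2],[[0,0,0],[0,0,0],0.2]])

```text
time: 21.55
tool_pos: [0.5144, 0.1716, 0.1693]
ee_rot: [-3.141, -0.0, -1.381]
contact_force: [0.1, -0.3, -0.5]
width: 0.0312
```

```bash
python3 - <<'E'
from h import *
s=st();p=optics.camera("wrist");cv2.imwrite("pics/w9.png",p["image"])
mv([.5133,.1715,.079],-79.35)
E
```

```text
t 21.55 pos [0.5144 0.1716 0.1693] rpy [-3.1411e+00 -3.0000e-04 -1.3809e+00] q [ 0.103  0.269  1.795 -0.     1.077  1.484] F [ 0.07 -0.29 -0.48] w 0.0312
turn [-0.0, -0.0, 0.2] shift cm [-0.07, 0.12, 9.02]
```

View pics/w9.png

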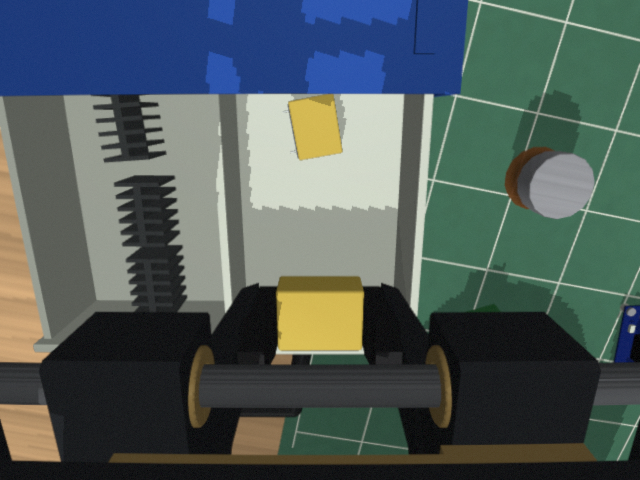

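Call:
send_rows(deltas=[[[0,0,0],[0,0,1],0.2],[[0,0,0],[0,0,4],0.2],[[0,0,0],[0,0,6.5],0.2],[[0,0,0],[0,0,8.3],0.2],[[0,0,0],[0,0,9.1],0.2],[[0,0,0],[0,0,9.15],0.2],[[0,0,0],[0,0,9.15],0.44],[[0,0,0],[0,0,9.15],0.46],[[0,0,0],[0,0,9.15],0.46],[[0,0,0],[0,0,6],0.46],[[0,0,0],[0,0,2],0.46],[[0,0,0],[0,0,-2],0.46]])

```text
time: 22.6
tool_pos: [0.5137, 0.1711, 0.1898]
ee_rot: [3.139, 0.0, -1.385]
contact_force: [1.3, 0.7, 0.4]
width: 0.0402
```

```bash
python3 - <<'E'
from h import *
s=st();p=optics.camera("wrist");cv2.imwrite("pics/w10.png",p["image"])
mv([.40,.198,.20],10.65);mv([.40,.198,.20],-169)
E
```

```text
t 22.6 pos [0.5137 0.1711 0.1898] rpy [ 3.1394e+00  1.0000e-04 -1.3849e+00] q [ 0.102  0.239  1.785 -0.     1.12   1.487] F [1.26 0.72 0.44] w 0.0402
turn [-0.5, -0.6, -90.0] shift cm [-4.76, 11.15, -0.23]
turn [-0.6, 0.5, 89.7] shift cm [-4.76, 11.15, -0.23]
```

View pics/w10.png

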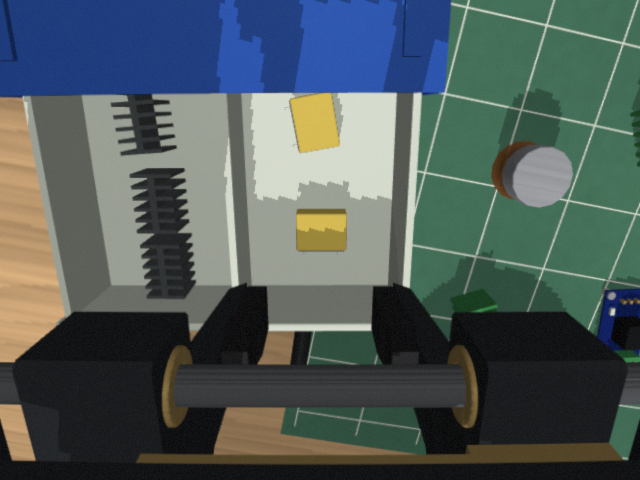

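```bash
python3 - <<'E'
from h import *
s=arm.state()
mv([.379,.1975,.19],-79.35);mv([.379,.1975,.10],-79.35)
E
```

```text
turn [-0.7, -0.1, 0.0] shift cm [-5.1, 13.24, 0.75]
turn [-0.7, -0.1, 0.0] shift cm [-5.11, 13.35, 9.75]
```

Call:
send_rows(deltas=[[[0,0,0],[-2,4,0],0],[[0,0,0],[-4,8,0],0],[[0,0,0],[-5.1,11,0],0],[[0,0,0],[-5.1,13,0],0],[[0,0,0],[-5.1,13.3,0],0],[[0,0,0],[-5.1,13.3,3],0],[[0,0,0],[-5.1,13.3,6],0],[[0,0,0],[-5.1,13.3,8.5],0],[[0,0,0],[-5.1,13.3,9.7],0],[[0,0,0],[-5.1,13.3,9.7],0],[[0,0,0],[-5.1,13.3,9.7],0]])

```text
time: 23.57
tool_pos: [0.3751, 0.1968, 0.092]
ee_rot: [3.141, -0.0, -1.385]
contact_force: [-0.8, 0.2, 0.1]
width: 0.0009
```

Call:
send_rows(deltas=[[[0,0,0],[0,-1,-0.3],0],[[0,0,0],[0,-2,-0.5],0],[[0,0,0],[0,-2.8,-0.5],0],[[0,0,0],[0,-3.6,-0.5],0],[[0,0,0],[0,-4.4,-0.5],0],[[0,0,0],[0,-5.2,-0.5],0],[[0,0,0],[0,-6,-0.5],0],[[0,0,0],[0,-6.8,-0.5],0],[[0,0,0],[0,-7.6,-0.5],0],[[0,0,0],[0,-8.4,-0.5],0],[[0,0,0],[0,-9.2,-0.5],0],[[0,0,0],[0,-10,-0.5],0]])

```text
time: 24.57
tool_pos: [0.4733, 0.2156, 0.0969]
ee_rot: [3.141, 0.0, -1.385]
contact_force: [-1.1, 0.8, 2.1]
width: 0.0005
```

Call:
send_rows(deltas=[[[0,0,0],[0,-0.7,0],0],[[0,0,0],[0,-1.4,0],0],[[0,0,0],[0,-2,0],0],[[0,0,0],[0,-2.5,0],0],[[0,0,0],[0,-3,0],0],[[0,0,0],[0,-3.4,0],0]])

```text
time: 25.07
tool_pos: [0.5064, 0.2217, 0.0969]
ee_rot: [3.141, -0.0, -1.385]
contact_force: [-2.3, 0.8, 0.2]
width: 0.0003
```

Call:
send_rows(deltas=[[[0,0,0],[0,-0.2,0],0],[[0,0,0],[0,-0.4,0],0],[[0,0,0],[0,-0.6,0],0],[[0,0,0],[0,-0.8,0],0],[[0,0,0],[0,-1,0],0],[[0,0,0],[0,-1.2,0],0],[[0,0,0],[0,-1.3,0],0],[[0,0,0],[0,-1.4,0],0]])

```text
time: 25.73
tool_pos: [0.5199, 0.2242, 0.0969]
ee_rot: [3.141, -0.0, -1.385]
contact_force: [-1.7, -0.0, 0.4]
width: 0.0005
```

Call:
send_rows(deltas=[[[0,0,0],[0,-0.1,0],0],[[0,0,0],[0,-0.2,0],0],[[0,0,0],[0,-0.3,0],0]])

```text
time: 25.98
tool_pos: [0.5228, 0.2248, 0.097]
ee_rot: [3.142, -0.0, -1.385]
contact_force: [-1.4, -0.1, -0.7]
width: 0.0003
```

Call:
send_rows(deltas=[[[0,0,0],[0,-0.1,0],0],[[0,0,0],[0,-0.2,0],0],[[0,0,0],[0,-0.3,0],0]])

```text
time: 26.23
tool_pos: [0.5248, 0.2252, 0.0968]
ee_rot: [3.139, -0.0, -1.385]
contact_force: [-7.9, -2.3, 5.7]
width: 0.0006
```

Call:
send_rows(deltas=[[[0,0,0],[0,-0.1,0],0],[[0,0,0],[0,-0.2,0],0]])

```text
time: 26.4
tool_pos: [0.5251, 0.2253, 0.0966]
ee_rot: [3.134, -0.0, -1.385]
contact_force: [-16.2, -3.8, 13.5]
width: 0.0004
```

Call:
send_rows(deltas=[[[0,0,0],[0,0.5,0],0],[[0,0,0],[0,1.5,0],0],[[0,0,0],[0,3,-1],0.1],[[0,0,0],[0,3,-4],0.1],[[0,0,0],[0,3,-8],0.2],[[0,0,0],[0,3,-12],0.3]])

```text
time: 26.9
tool_pos: [0.4976, 0.22, 0.2178]
ee_rot: [3.141, -0.0, -1.385]
contact_force: [1.2, -0.1, 0.1]
width: 0.0199
```

```bash
python3 - <<'E'
from h import *
s=st();mv([.55,-.14,.36],-86.3)
E
```

```text
t 26.9 pos [0.4976 0.22   0.2178] rpy [ 3.1405e+00 -1.0000e-04 -1.3851e+00] q [ 0.198  0.206  1.76  -0.     1.176  1.583] F [ 1.2  -0.13  0.12] w 0.0199
turn [0.1, -0.0, 6.9] shift cm [36.35, 1.51, -14.22]
```

Call:
send_rows(deltas=[[[0,0,6.9],[36.3,1.5,-14.2],0.35],[[0,0,6.9],[36.3,1.5,-14.2],0.35],[[0,0,6.9],[36.3,1.5,-14.2],0.35],[[0,0,6.9],[36.3,1.5,-14.2],0.35],[[0,0,6.9],[36.3,1.5,-14.2],0.35],[[0,0,6.9],[36.3,1.5,-14.2],0.35],[[0,0,6.9],[36.3,1.5,-14.2],0.35],[[0,0,6.9],[36.3,1.5,-14.2],0.35],[[0,0,6.9],[36.3,1.5,-14.2],0.35],[[0,0,6.9],[36.3,1.5,-14.2],0.35],[[0,0,6.9],[36.3,1.5,-14.2],0.35],[[0,0,6.9],[36.3,1.5,-14.2],0.35]])

```text
time: 27.9
tool_pos: [0.5505, -0.1398, 0.359]
ee_rot: [-3.141, 0.0, -1.507]
contact_force: [0.2, 0.1, -0.5]
width: 0.0303
```

Call:
send_rows(deltas=[[[0,0,0],[0,0,0],0.35],[[0,0,0],[0,0,0],0.35]])

```text
time: 28.07
tool_pos: [0.5502, -0.1376, 0.3581]
ee_rot: [3.14, 0.001, -1.504]
contact_force: [-0.4, 0.1, -0.9]
width: 0.0305
```

```bash
cat >> fit.py <<'E'
def boards(p,W):
    """board poses from blue PCB pixels + green terminals"""
    hsv=cv2.cvtColor(p["image"],cv2.COLOR_BGR2HSV)
    out=[]
    for d in spotter.silhouettes(p,"board1"):
        if d["score"]<.3: continue
        m=d["mask"];v,u=np.where(m)
        X=np.array([at_z(p,(a,b),.0066)[:2] for a,b in zip(u,v)])
        Wm=W[m];rel=Wm[(Wm[:,2]>.019)&(Wm[:,2]<.026)]
        r=cv2.minAreaRect((X*1000).astype(np.float32))
        rr=cv2.minAreaRect((rel[:,:2]*1000).astype(np.float32)) if len(rel)>5 else None
        print("board",round(d["score"],2),"px",np.round(d["pixel"]),"n",len(u),"rect",np.round(r[0],1),np.round(r[1],1),round(r[2],1),"relay",None if rr is None else (np.round(rr[0],1),np.round(rr[1],1),round(rr[2],1)))
    for q in("board1","board1_end"):
        for d in spotter.tip_of(p,q):
            print(q,round(d["score"],2),np.round(d["pixel"]),np.round(at_z(p,d["pixel"],0 if q=="board1" else .003)[:2]*1000,1))
E
python3 - <<'E'
from fit import *
s=st();p=optics.camera("wrist");cv2.imwrite("pics/w11.png",p["image"]);W=cloud(p)
import pickle;pickle.dump(p,open("w11.pkl","wb"))
boards(p,W)
p2=optics.camera("top");cv2.imwrite("pics/top3.png",cv2.resize(p2["image"][130:340,100:480],None,fx=2.1,fy=2.1,interpolation=cv2.INTER_CUBIC))
E
```

```text
t 28.07 pos [ 0.5502 -0.1376  0.3581] rpy [ 3.1405e+00  1.0000e-03 -1.5036e+00] q [-0.454  0.122  1.561  0.     1.46   1.049] F [-0.44  0.12 -0.89] w 0.0305
board 0.8 px [465. 198.] n 1772 rect [ 542.4 -291. ] [35.5 60.5] 69.1 relay (array([ 542.1, -291.5]), array([16.8, 19. ]), 68.5)
board 0.67 px [366. 208.] n 1660 rect [ 524.7 -191.8] [60.4 33.9] 9.9 relay (array([ 525.4, -191.8]), array([19.2, 15.8]), 11.1)
board 0.56 px [245. 239.] n 1675 rect [477.9 -61.4] [62.7 35. ] 13.2 relay (array([478.7, -60.8]), array([19. , 15.8]), 13.9)
board1 0.69 [246. 239.] [480.6 -60.1]
board1 0.62 [463. 196.] [ 545.  -293.6]
board1 0.59 [364. 208.] [ 524.7 -187.9]
board1_end 0.73 [366. 186.] [ 550. -187.]
```

View pics/w11.png

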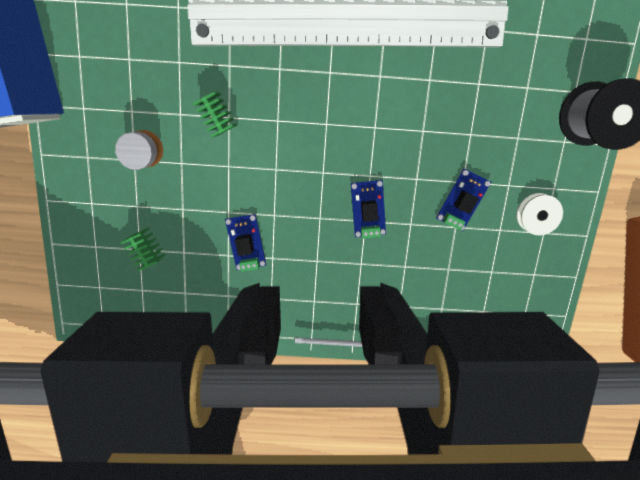

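View pics/top3.png

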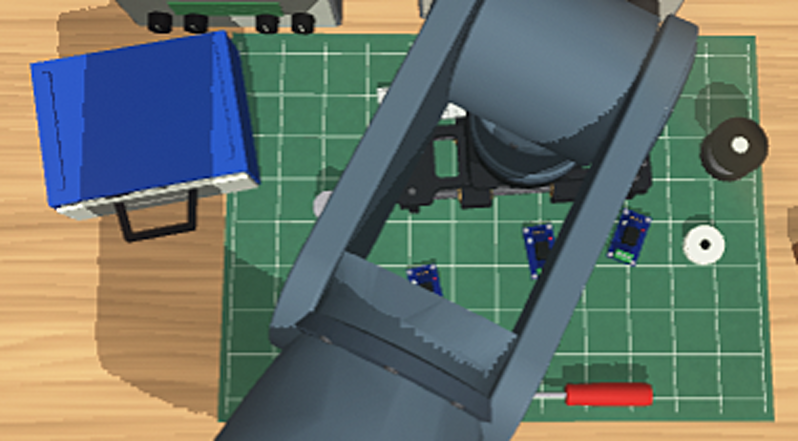

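```bash
python3 - <<'E'
from fit import *
import pickle;p=pickle.load(open("w11.pkl","rb"));img=p["image"]
sat=cv2.cvtColor(img,cv2.COLOR_BGR2HSV)[...,1].astype(float)
pts=[]
for u in range(195,503,4):
    v=sat[60:30:-1,u];h=60;i=np.argmax(v<h)
    if i>0: pts.append((u,60-(i-1)-(v[i-1]-h)/(v[i-1]-v[i])))
X=np.array([at_z(p,q,0)[:2] for q in pts]);ok=np.ones(len(X),bool)
for _ in range(4):
    f=np.polyfit(X[ok,1],X[ok,0],1);e=np.abs(np.polyval(f,X[:,1])-X[:,0]);ok=e<.0015
print(ok.sum(),len(X),f,np.rad2deg(np.arctan(f[0])),"x at y=-.155",np.polyval(f,-.155),"y range",X[:,1].min(),X[:,1].max())
n=np.array([1,.064]);n/=np.hypot(*n);t=np.array([-n[1],n[0]]);E=np.array([.686,-.158])
for k in(.054,0,-.054): print(k,E+k*t-.030*n)
mv([.5247,-.1918,.13],-79.8)
mv([.5247,-.1918,.073],-79.8)
E
```

```text
72 73 [-0.06499985  0.67616422] -3.718985493159314 x at y=-.155 0.6862391945427992 y range -0.30508706876182967 -0.0065604128161533826
0.054 [ 0.65261231 -0.10602633]
0 [ 0.65606125 -0.15991608]
-0.054 [ 0.6595102  -0.21380583]
turn [0.0, 0.0, -6.4] shift cm [5.16, 2.92, 22.87]
turn [0.0, 0.0, -6.4] shift cm [5.16, 2.92, 28.57]
```

Call:
send_rows(deltas=[[[0,0,-6.4],[5.2,2.9,22],0.35],[[0,0,-6.4],[5.2,2.9,22],0.35],[[0,0,-6.4],[5.2,2.9,22],0.35],[[0,0,-6.4],[5.2,2.9,22],0.35],[[0,0,-6.4],[5.2,2.9,22],0.35],[[0,0,-6.4],[5.2,2.9,22],0.35],[[0,0,-6.4],[5.2,2.9,22],0.35],[[0,0,-6.4],[5.2,2.9,22],0.35],[[0,0,-6.4],[5.2,2.9,22],0.35]])

```text
time: 29.07
tool_pos: [0.5262, -0.1934, 0.1408]
ee_rot: [-3.139, -0.002, -1.393]
contact_force: [0.3, 0.0, 0.7]
width: 0.0306
```

```bash
python3 - <<'E'
from fit import *
s=st();p=optics.camera("wrist");cv2.imwrite("pics/w12.png",p["image"]);W=cloud(p)
boards(p,W)
mv([.5247,-.1918,.0735],-79.8)
E
```

```text
t 29.07 pos [ 0.5262 -0.1934  0.1408] rpy [-3.1395e+00 -1.8000e-03 -1.3934e+00] q [-0.564  0.348  1.761  0.     1.03   0.829] F [0.33 0.05 0.74] w 0.0306
board 0.97 px [500. 250.] n 6412 rect [ 542.1 -291.1] [36.2 60.7] 68.4 relay (array([ 542. , -291.9]), array([16.9, 18.7]), 69.1)
board 0.86 px [ 72. 279.] n 5352 rect [477.3 -61.2] [65.5 37.9] 11.0 relay (array([478.9, -61.1]), array([19.8, 16.7]), 14.5)
board 0.6 px [312. 249.] n 6657 rect [ 523.9 -191.9] [64.5 33.9] 9.7 relay (array([ 525.3, -191.7]), array([19.5, 15.5]), 9.9)
board1 0.97 [315. 250.] [ 524.2 -191.8]
board1 0.79 [496. 249.] [ 542.3 -292.9]
board1 0.71 [ 81. 282.] [479.9 -60.5]
board1_end 0.97 [314. 198.] [ 553.7 -185.9]
turn [-0.2, -0.1, -0.0] shift cm [-0.19, 0.14, 6.75]
```

View pics/w12.png

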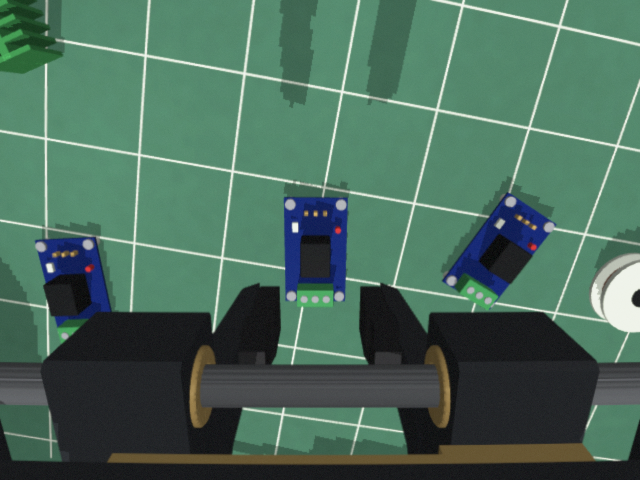

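Call:
send_rows(deltas=[[[0,0,0],[-0.2,0.1,2],0.35],[[0,0,0],[-0.2,0.1,4],0.35],[[0,0,0],[-0.2,0.1,5.8],0.35],[[0,0,0],[-0.2,0.1,6.6],0.35],[[0,0,0],[-0.2,0.1,6.7],0.35],[[0,0,0],[-0.2,0.1,6.7],0.35],[[0,0,0],[-0.2,0.1,6.7],0.05],[[0,0,0],[-0.2,0.1,6.7],0.05],[[0,0,0],[-0.2,0.1,6.7],0.05],[[0,0,0],[-0.2,0.1,6.7],0.05]], newtons=15)

```text
time: 30.1
tool_pos: [0.5242, -0.1917, 0.0731]
ee_rot: [-3.14, -0.001, -1.394]
contact_force: [-0.6, 1.0, 5.7]
width: 0.0152
```

```bash
python3 - <<'E'
from h import *
s=st()
n=np.array([.9979,.0648])
g=s["tool_pos"].copy(); b=np.array([.6561,-.160])
for d in(.03,.010): mv([*(b-d*n),g[2]+.03],-86.28)
mv([*(b-.010*n),g[2]],-86.28)
E
```

```text
t 30.1 pos [ 0.5242 -0.1917  0.0731] rpy [-3.1402e+00 -1.2000e-03 -1.3938e+00] q [-0.563  0.459  1.78   0.     0.901  0.831] F [-0.6   1.04  5.69] w 0.0152
turn [-0.1, -0.1, 6.4] shift cm [-1.13, -10.56, -2.99]
turn [-0.1, -0.1, 6.4] shift cm [-0.91, -12.55, -2.98]
turn [-0.1, -0.1, 6.4] shift cm [-0.91, -12.55, 0.02]
```

Call:
send_rows(deltas=[[[0,0,0],[0,0,-1.5],0.05],[[0,0,1],[-0.1,-0.5,-3],0.05],[[0,0,2],[-0.2,-2.5,-3],0.05],[[0,0,4],[-0.4,-5,-3],0.05],[[0,0,6.4],[-0.6,-7.5,-3],0.05],[[0,0,6.4],[-0.8,-10,-3],0.05],[[0,0,6.4],[-0.9,-11.8,-3],0.05],[[0,0,6.4],[-0.9,-12.5,-3],0.05],[[0,0,6.4],[-0.9,-12.5,-3],0.05],[[0,0,6.4],[-0.9,-12.5,-2],0.05],[[0,0,6.4],[-0.9,-12.5,-0.8],0.05],[[0,0,6.4],[-0.9,-12.5,-0.2],0.05]])

```text
time: 31.1
tool_pos: [0.6431, -0.1605, 0.0719]
ee_rot: [3.139, 0.001, -1.506]
contact_force: [-4.3, 5.6, 21.0]
width: 0.0156
```

```bash
python3 - <<'E'
from fit import *
s=st();p=optics.camera("wrist");cv2.imwrite("pics/w13.png",p["image"]);W=cloud(p)
boards(p,W)
mv([.6561,-.160,.0735],-86.28)
E
```

```text
t 31.1 pos [ 0.6431 -0.1605  0.0719] rpy [ 3.1388e+00  1.4000e-03 -1.5063e+00] q [-0.423  0.641  1.488 -0.     1.015  1.083] F [-4.29  5.59 20.99] w 0.0156
board 0.91 px [321. 275.] n 8509 rect [ 646.3 -160.5] [57.3 34.4] 3.8 relay (array([ 644.2, -160.6]), array([19.7, 15.5]), 4.6)
board 0.48 px [588. 455.] n 156 rect [ 575.5 -285.9] [11.2  5.5] 57.9 relay None
board1 0.59 [315. 297.] [ 644.1 -159. ]
board1_end 0.78 [320. 229.] [ 673.4 -159. ]
turn [0.1, 0.1, -0.0] shift cm [0.02, -1.23, -0.07]
```

View pics/w13.png

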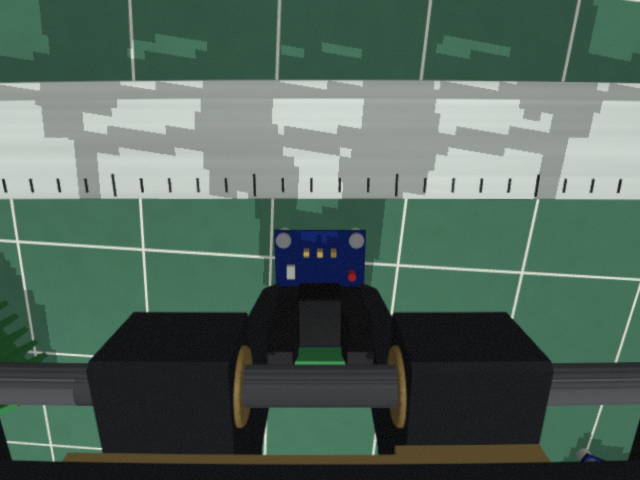

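Call:
send_rows(deltas=[[[0,0,0],[0,0,-0.2],0.05],[[0,0,0],[0,0,-0.2],0.05],[[0,0,0],[0,-0.3,-0.2],0.05],[[0,0,0],[0,-0.6,-0.2],0.05],[[0,0,0],[0,-0.8,-0.2],0.05],[[0,0,0],[0,-0.9,-0.2],0.05],[[0,0,0],[0,-1,-0.2],0.05]])

```text
time: 31.88
tool_pos: [0.6553, -0.1597, 0.076]
ee_rot: [-3.141, -0.0, -1.505]
contact_force: [0.7, 1.3, -1.2]
width: 0.0154
```

Call:
send_rows(deltas=[[[0,0,0],[0,-0.1,0],0.05],[[0,0,0],[0,-0.2,0],0.05]])

```text
time: 32.05
tool_pos: [0.6558, -0.1597, 0.0757]
ee_rot: [3.138, 0.001, -1.505]
contact_force: [-8.5, -1.1, 5.0]
width: 0.0155
```

Call:
send_rows(deltas=[[[0,0,0],[0,-0.05,0.15],0.05],[[0,0,0],[0,-0.05,0.2],0.05],[[0,0,0],[0,-0.05,0.25],0.05],[[0,0,0],[0,-0.05,0.25],0.3],[[0,0,0],[0,-0.05,0.2],0.3],[[0,0,0],[0,0,-2],0.3],[[0,0,0],[0,0,-5],0.35],[[0,0,0],[0,2,-9],0.35],[[0,0,0],[0,2,-12],0.35]])

```text
time: 32.8
tool_pos: [0.6357, -0.1608, 0.1971]
ee_rot: [3.14, 0.001, -1.505]
contact_force: [0.8, -0.2, -0.8]
width: 0.0312
```

```bash
python3 - <<'E'
from fit import *
s=st();p=optics.camera("wrist");cv2.imwrite("pics/w14.png",p["image"]);W=cloud(p)
boards(p,W)
E
```

```text
t 32.8 pos [ 0.6357 -0.1608  0.1971] rpy [ 3.1402e+00  6.0000e-04 -1.5053e+00] q [-0.428  0.459  1.472 -0.     1.211  1.077] F [ 0.84 -0.21 -0.75] w 0.0312
board 0.89 px [318. 191.] n 4609 rect [ 655.5 -160. ] [61.4 33.9] 3.8 relay (array([ 656.5, -160.1]), array([18.7, 15.3]), 3.7)
board1 0.67 [318. 191.] [ 656.4 -158.7]
board1_end 0.79 [320. 145.] [ 687.2 -157.9]
```

View pics/w14.png

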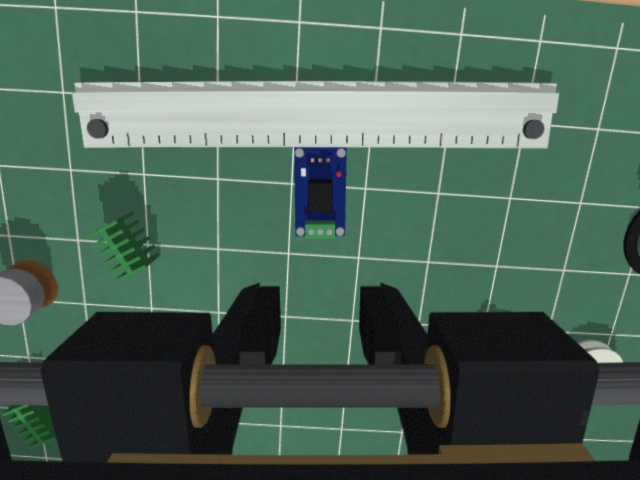

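```bash
python3 - <<'E'
from fit import *
mv([.4785,-.061,.14],-76.5)
E
```

```text
turn [-0.2, -0.1, -9.8] shift cm [-11.06, 15.28, 5.7]
```

Call:
send_rows(deltas=[[[0,0,-9.8],[-11,15.3,5.7],0.35],[[0,0,-9.8],[-11,15.3,5.7],0.35],[[0,0,-9.8],[-11,15.3,5.7],0.35],[[0,0,-9.8],[-11,15.3,5.7],0.35],[[0,0,-9.8],[-11,15.3,5.7],0.35],[[0,0,-9.8],[-11,15.3,5.7],0.35],[[0,0,-9.8],[-11,15.3,5.7],0.35],[[0,0,-9.8],[-11,15.3,5.7],0.35],[[0,0,-9.8],[-11,15.3,5.7],0.35]])

```text
time: 33.75
tool_pos: [0.4787, -0.062, 0.1393]
ee_rot: [-3.14, -0.001, -1.335]
contact_force: [-0.3, -0.6, -0.0]
width: 0.0308
```

```bash
python3 - <<'E'
from fit import *
s=st();p=optics.camera("wrist");cv2.imwrite("pics/w15.png",p["image"]);W=cloud(p)
boards(p,W)
mv([.4785,-.061,.0735],-76.5)
E
```

```text
t 33.75 pos [ 0.4787 -0.062   0.1393] rpy [-3.1402e+00 -1.0000e-03 -1.3347e+00] q [-0.375  0.199  1.959 -0.     0.982  0.959] F [-0.3  -0.57 -0.  ] w 0.0308
board 0.94 px [316. 248.] n 6687 rect [477.2 -61. ] [63.7 33.9] 13.1 relay (array([478.8, -60.7]), array([19.2, 15.5]), 12.8)
board 0.55 px [603.   5.] n 926 rect [ 626.9 -160.8] [ 7.9 35.9] 14.8 relay None
board1 0.64 [316. 243.] [480.9 -60.1]
board1 0.33 [314. 198.] [505.6 -52.8]
turn [-0.0, -0.0, 0.0] shift cm [-0.07, -0.06, 6.57]
```

View pics/w15.png

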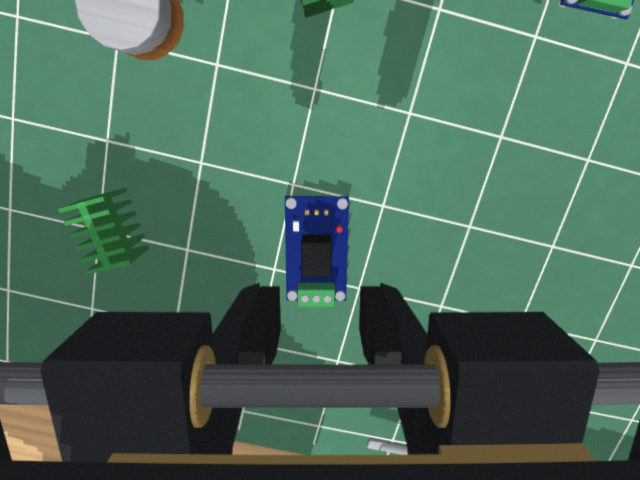

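Call:
send_rows(deltas=[[[0,0,0.3],[-0.1,0,2],0.35],[[0,0,0.3],[-0.1,0,4],0.35],[[0,0,0.3],[-0.1,0,5.6],0.35],[[0,0,0.3],[-0.1,0,6.4],0.35],[[0,0,0.3],[-0.1,0,6.5],0.35],[[0,0,0.3],[-0.1,0,6.5],0.35],[[0,0,0.3],[-0.1,0,6.5],0.05],[[0,0,0.3],[-0.1,0,6.5],0.05],[[0,0,0.3],[-0.1,0,6.5],0.05],[[0,0,0.3],[-0.1,0,6.5],0.05]], newtons=15)

```text
time: 34.78
tool_pos: [0.4777, -0.0605, 0.075]
ee_rot: [-3.14, -0.001, -1.34]
contact_force: [-1.1, -0.3, 4.3]
width: 0.0154
```

```bash
python3 - <<'E'
from h import *
s=st()
n=np.array([.9979,.0648])
g=s["tool_pos"].copy(); b=np.array([.6526,-.106])
for d in(.03,.012): mv([*(b-d*n),g[2]+.03],-86.28)
E
```

```text
t 34.78 pos [ 0.4777 -0.0605  0.075 ] rpy [-3.1399e+00 -1.2000e-03 -1.3395e+00] q [-0.373  0.324  1.975 -0.     0.84   0.966] F [-1.13 -0.31  4.29] w 0.0154
turn [-0.1, -0.1, 9.5] shift cm [7.94, -13.02, -2.97]
turn [-0.1, -0.1, 9.5] shift cm [8.24, -14.8, -2.97]
```

Call:
send_rows(deltas=[[[0,0,0],[0.2,-0.2,-1.5],0.05],[[0,0,1],[1.5,-1.8,-3],0.05],[[0,0,3],[3,-4,-3.2],0.05],[[0,0,5],[4.5,-6.5,-3.2],0.05],[[0,0,7],[6,-9,-3.2],0.05],[[0,0,9.5],[7.2,-11.5,-3.2],0.05],[[0,0,9.5],[7.9,-13.8,-3.2],0.05],[[0,0,9.5],[8.2,-14.8,-3.2],0.05],[[0,0,9.5],[8.2,-14.8,-3.2],0.05],[[0,0,9.5],[8.2,-14.8,-2],0.05],[[0,0,9.5],[8.2,-14.8,-1],0.05],[[0,0,9.5],[8.2,-14.8,-0.3],0.05]])

```text
time: 35.78
tool_pos: [0.6378, -0.1055, 0.0747]
ee_rot: [3.138, 0.001, -1.505]
contact_force: [-2.5, 1.7, 15.8]
width: 0.0155
```

Call:
send_rows(deltas=[[[0,0,0],[0,0,0],0.05],[[0,0,0],[0,0,0],0.05]])

```text
time: 35.95
tool_pos: [0.6386, -0.1058, 0.0757]
ee_rot: [3.139, 0.001, -1.506]
contact_force: [0.5, 0.0, -0.5]
width: 0.0152
```

```bash
python3 - <<'E'
from fit import *
s=st();p=optics.camera("wrist");cv2.imwrite("pics/w16.png",p["image"]);W=cloud(p)
boards(p,W)
mv([.6526,-.106,.075],-86.28)
E
```

```text
t 35.95 pos [ 0.6386 -0.1058  0.0757] rpy [ 3.1394e+00  9.0000e-04 -1.5056e+00] q [-0.347  0.608  1.534 -0.     1.003  1.158] F [ 0.45  0.02 -0.54] w 0.0152
board 0.91 px [319. 275.] n 8374 rect [ 640.3 -105.9] [59.6 34.4] 3.8 relay (array([ 639.4, -106. ]), array([19.6, 15.2]), 4.1)
board 0.79 px [459. 252.] n 10523 rect [ 662.  -159.2] [48.7 34.9] 3.9 relay (array([ 656.2, -159.8]), array([19.5, 16.1]), 4.1)
board1 0.83 [454. 261.] [ 657.1 -159.6]
board1 0.57 [321. 294.] [ 639.3 -106.6]
board1_end 0.74 [465. 190.] [ 686.9 -158. ]
turn [0.0, -0.0, 0.0] shift cm [0.07, -1.29, 0.21]
```

View pics/w16.png

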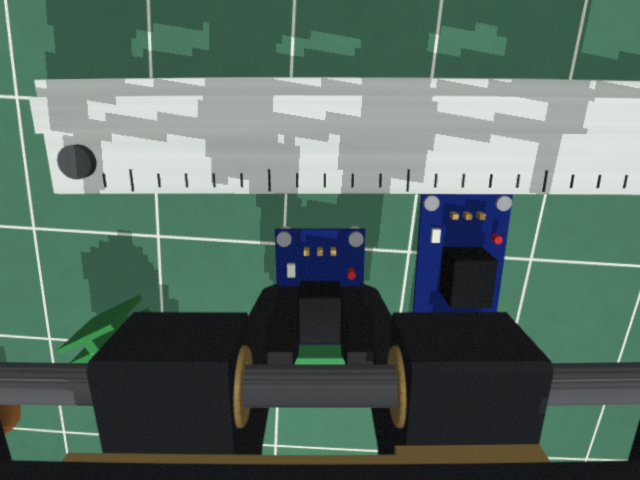

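Call:
send_rows(deltas=[[[0,0,0],[0.1,-0.4,0],0.05],[[0,0,0],[0.1,-0.8,0],0.05],[[0,0,0],[0.1,-1,0],0.05],[[0,0,0],[0.1,-1.1,0],0.05],[[0,0,0],[0.1,-1.2,0],0.05],[[0,0,0],[0.1,-1.3,0],0.05]])

```text
time: 36.65
tool_pos: [0.6523, -0.1063, 0.0768]
ee_rot: [3.14, 0.0, -1.505]
contact_force: [-5.8, -0.6, 2.7]
width: 0.0152
```

Call:
send_rows(deltas=[[[0,0,0],[0,-0.1,0],0.05],[[0,0,0],[0,-0.2,0],0.05]])

```text
time: 36.82
tool_pos: [0.6526, -0.1062, 0.0764]
ee_rot: [3.135, 0.001, -1.505]
contact_force: [-12.1, -1.6, 6.6]
width: 0.0153
```

Call:
send_rows(deltas=[[[0,0,0],[0,0,0.1],0.05],[[0,0,0],[0,0,0.15],0.05],[[0,0,0],[0,0,0.2],0.05],[[0,0,0],[0,0,0.2],0.3],[[0,0,0],[0,0,0.15],0.3],[[0,0,0],[0,0,-2],0.3],[[0,0,0],[0,0,-5],0.35],[[0,0,0],[0,2,-9],0.35],[[0,0,0],[0,2,-12],0.35]])

```text
time: 37.57
tool_pos: [0.6335, -0.1072, 0.198]
ee_rot: [3.14, 0.001, -1.505]
contact_force: [1.4, 0.5, -0.8]
width: 0.031
```

```bash
python3 - <<'E'
from fit import *
s=st();p=optics.camera("wrist");cv2.imwrite("pics/w17.png",p["image"]);W=cloud(p)
boards(p,W)
mv([.542,-.2915,.14],-111)
E
```

```text
t 37.57 pos [ 0.6335 -0.1072  0.198 ] rpy [ 3.1402e+00  6.0000e-04 -1.5053e+00] q [-0.352  0.432  1.51  -0.     1.202  1.153] F [ 1.4   0.46 -0.76] w 0.031
board 0.91 px [397. 194.] n 4553 rect [ 655.4 -159.9] [61.9 34.1] 3.7 relay (array([ 656.4, -159.9]), array([19.3, 15.7]), 3.9)
board 0.89 px [320. 193.] n 4643 rect [ 652.2 -106.7] [62.4 34.7] 4.0 relay (array([ 653. , -106.5]), array([19.1, 15.4]), 2.3)
board 0.86 px [575. 327.] n 620 rect [ 568.  -300.2] [38.7 15.2] 54.1 relay None
board1 0.67 [398. 194.] [ 655.4 -160.2]
board1 0.61 [321. 191.] [ 654.  -107.4]
board1 0.48 [405. 149.] [ 686.  -160.9]
board1_end 0.64 [404. 150.] [ 685.8 -160.1]
turn [-0.2, -0.0, 24.7] shift cm [17.72, 10.59, 5.86]
```

View pics/w17.png

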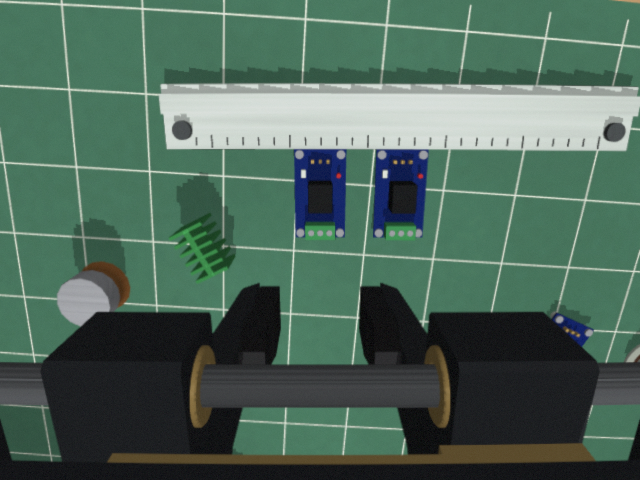

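Call:
send_rows(deltas=[[[0,0,24.7],[17.7,10.6,5.8],0.35],[[0,0,24.7],[17.7,10.6,5.8],0.35],[[0,0,24.7],[17.7,10.6,5.8],0.35],[[0,0,24.7],[17.7,10.6,5.8],0.35],[[0,0,24.7],[17.7,10.6,5.8],0.35],[[0,0,24.7],[17.7,10.6,5.8],0.35],[[0,0,24.7],[17.7,10.6,5.8],0.35],[[0,0,24.7],[17.7,10.6,5.8],0.35],[[0,0,24.7],[17.7,10.6,5.8],0.35]])

```text
time: 38.52
tool_pos: [0.5413, -0.2896, 0.1385]
ee_rot: [3.141, 0.001, -1.935]
contact_force: [1.3, 0.2, 0.5]
width: 0.0307
```

```bash
python3 - <<'E'
from fit import *
s=st();p=optics.camera("wrist");cv2.imwrite("pics/w18.png",p["image"]);W=cloud(p)
boards(p,W)
mv([.542,-.2915,.0735],-111)
E
```

```text
t 38.52 pos [ 0.5413 -0.2896  0.1385] rpy [ 3.1409e+00  7.0000e-04 -1.9353e+00] q [-6.850e-01  4.530e-01  1.617e+00  1.000e-03  1.072e+00  1.250e+00] F [1.26 0.2  0.51] w 0.0307
board 0.91 px [324. 248.] n 6933 rect [ 540.5 -291.7] [34.7 65.4] 69.3 relay (array([ 541.9, -292. ]), array([15.5, 19.3]), 69.7)
board 0.87 px [ 16. 155.] n 4391 rect [ 654.5 -161.4] [56.6 37.5] 3.8 relay (array([ 650.6, -166.8]), array([7. , 4.4]), 4.4)
board1 0.73 [ 11. 137.] [ 656.1 -159.5]
board1 0.73 [324. 244.] [ 542.  -292.8]
turn [-0.0, -0.0, 0.2] shift cm [0.15, -0.1, 6.58]
```

View pics/w18.png

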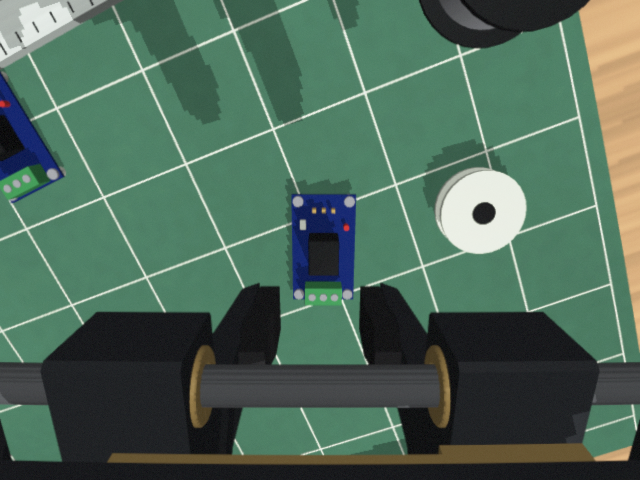

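Call:
send_rows(deltas=[[[0,0,-0.4],[0.2,-0.05,2],0.35],[[0,0,-0.4],[0.2,-0.05,4],0.35],[[0,0,-0.4],[0.2,-0.05,5.6],0.35],[[0,0,-0.4],[0.2,-0.05,6.3],0.35],[[0,0,-0.4],[0.2,-0.05,6.45],0.35],[[0,0,-0.4],[0.2,-0.05,6.45],0.35],[[0,0,-0.4],[0.2,-0.05,6.45],0.05],[[0,0,-0.4],[0.2,-0.05,6.45],0.05],[[0,0,-0.4],[0.2,-0.05,6.45],0.05],[[0,0,-0.4],[0.2,-0.05,6.45],0.05]], newtons=15)

```text
time: 39.55
tool_pos: [0.5411, -0.2935, 0.0758]
ee_rot: [-3.139, -0.001, -1.93]
contact_force: [0.5, 0.7, 3.8]
width: 0.0152
```

```bash
python3 - <<'E'
from h import *
s=st()
n=np.array([.9979,.0648])
g=s["tool_pos"].copy(); b=np.array([.6597,-.2135])
for d in(.03,.014): mv([*(b-d*n),g[2]+.03],-86.28)
E
```

```text
t 39.55 pos [ 0.5411 -0.2935  0.0758] rpy [-3.1395e+00 -6.0000e-04 -1.9295e+00] q [-0.69   0.551  1.626  0.     0.962  1.24 ] F [0.48 0.66 3.82] w 0.0152
turn [-0.1, -0.1, -24.3] shift cm [-10.42, -5.56, -2.99]
turn [-0.1, -0.1, -24.3] shift cm [-11.08, -7.02, -2.99]
```

Call:
send_rows(deltas=[[[0,0,0],[-0.3,-0.2,-2],0.05],[[0,0,-5],[-2,-1.2,-3.5],0.05],[[0,0,-11],[-4,-2.3,-3.5],0.05],[[0,0,-17],[-6,-3.5,-3.5],0.05],[[0,0,-22],[-8,-4.8,-3.5],0.05],[[0,0,-24.3],[-9.7,-6,-3.5],0.05],[[0,0,-24.3],[-10.8,-6.8,-3.5],0.05],[[0,0,-24.3],[-11.1,-7,-3.5],0.05],[[0,0,-24.3],[-11.1,-7,-2.5],0.05],[[0,0,-24.3],[-11.1,-7,-1.2],0.05],[[0,0,-24.3],[-11.1,-7,-0.3],0.05],[[0,0,-24.3],[-11.1,-7,-0.1],0.05]])

```text
time: 40.55
tool_pos: [0.6433, -0.2142, 0.0738]
ee_rot: [3.139, 0.002, -1.507]
contact_force: [-5.8, 3.5, 15.8]
width: 0.0152
```

```bash
python3 - <<'E'
from fit import *
s=st();p=optics.camera("wrist");cv2.imwrite("pics/w19.png",p["image"]);W=cloud(p)
boards(p,W)
mv([.6597,-.2135,.075],-86.28)
E
```

```text
t 40.55 pos [ 0.6433 -0.2142  0.0738] rpy [ 3.1386e+00  1.6000e-03 -1.5072e+00] q [-0.496  0.665  1.443 -0.     1.037  1.011] F [-5.84  3.54 15.78] w 0.0152
board 0.76 px [ 46. 264.] n 12975 rect [ 650.4 -106.7] [64.5 40.1] 3.8 relay (array([ 653.2, -107. ]), array([19.7, 16.8]), 1.6)
board 0.56 px [180. 248.] n 11103 rect [ 661.3 -160.2] [49.9 34.7] 3.8 relay (array([ 656.1, -159.9]), array([19.8, 16.5]), 5.2)
board1 0.96 [320. 295.] [ 644.3 -214.8]
board1 0.93 [181. 259.] [ 656.4 -158.4]
board1 0.75 [ 58. 256.] [ 654.4 -108.4]
board1_end 0.64 [174. 188.] [ 685.6 -157.5]
turn [0.1, 0.1, -0.1] shift cm [0.03, -1.6, -0.09]
```

View pics/w19.png

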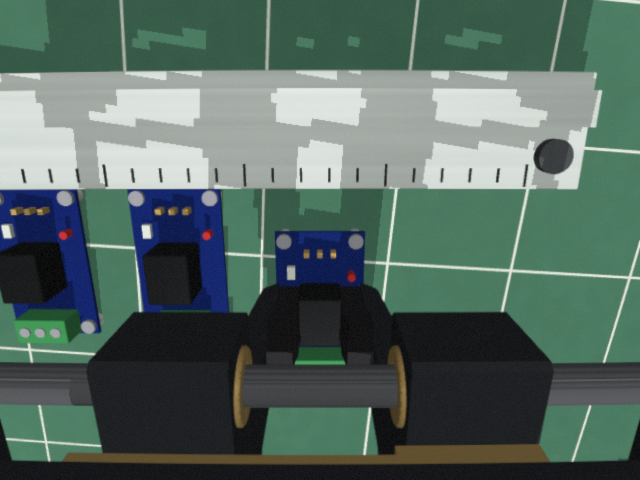

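Call:
send_rows(deltas=[[[0,0,0],[0,0,-0.2],0.05],[[0,0,0],[0,-0.2,-0.2],0.05],[[0,0,0],[0,-0.6,-0.2],0.05],[[0,0,0],[0,-1,-0.2],0.05],[[0,0,0],[0,-1.2,-0.2],0.05],[[0,0,0],[0,-1.35,-0.2],0.05],[[0,0,0],[0,-1.45,-0.2],0.05]])

```text
time: 41.33
tool_pos: [0.6598, -0.2126, 0.0775]
ee_rot: [-3.141, -0.0, -1.505]
contact_force: [-1.2, -0.7, -0.8]
width: 0.0154
```

Call:
send_rows(deltas=[[[0,0,0],[0,-0.1,0],0.05],[[0,0,0],[0,-0.2,0],0.05]])

```text
time: 41.5
tool_pos: [0.6602, -0.2126, 0.0771]
ee_rot: [3.138, 0.001, -1.505]
contact_force: [-8.8, -0.8, 4.3]
width: 0.0153
```

Call:
send_rows(deltas=[[[0,0,0],[0.05,0,0.1],0.05],[[0,0,0],[0.05,0,0.2],0.05],[[0,0,0],[0.05,0,0.25],0.05],[[0,0,0],[0.05,0,0.25],0.3],[[0,0,0],[0.05,0,0.2],0.3],[[0,0,0],[0.05,0,-2],0.3],[[0,0,0],[0,0,-5],0.35],[[0,0,0],[-2,2,-9],0.35],[[0,0,0],[-5,3,-13],0.35],[[0,0,0],[-5,3,-14],0.35],[[0,0,0],[-5,3,-14],0.35]])

```text
time: 42.42
tool_pos: [0.6305, -0.1636, 0.2246]
ee_rot: [-3.132, -0.004, -1.503]
contact_force: [1.3, -0.0, 1.1]
width: 0.0308
```

```bash
python3 - <<'E'
from fit import *
s=st();p=optics.camera("wrist");cv2.imwrite("pics/w20.png",p["image"]);W=cloud(p)
boards(p,W)
E
```

```text
t 42.42 pos [ 0.6305 -0.1636  0.2246] rpy [-3.1322 -0.0043 -1.5035] q [-4.360e-01  4.140e-01  1.476e+00  1.000e-03  1.242e+00  1.067e+00] F [ 1.34 -0.03  1.13] w 0.0308
board 0.94 px [241. 176.] n 3885 rect [ 652.9 -106.6] [61.4 34.2] 3.8 relay (array([ 653.3, -106.3]), array([18.8, 16.1]), 3.4)
board 0.74 px [392. 180.] n 3920 rect [ 659.1 -213.7] [62.4 34.8] 3.5 relay (array([ 659.8, -213.4]), array([19.2, 15.9]), 4.4)
board 0.58 px [312. 181.] n 3819 rect [ 655.4 -160. ] [60.7 33.9] 3.9 relay (array([ 656.2, -160. ]), array([19.2, 15.4]), 3.9)
board1 0.91 [243. 179.] [ 653.7 -106.7]
board1 0.8 [390. 179.] [ 661.1 -215.7]
board1 0.74 [315. 179.] [ 657.1 -159.9]
board1_end 0.57 [317. 140.] [ 685.4 -159.7]
```

View pics/w20.png

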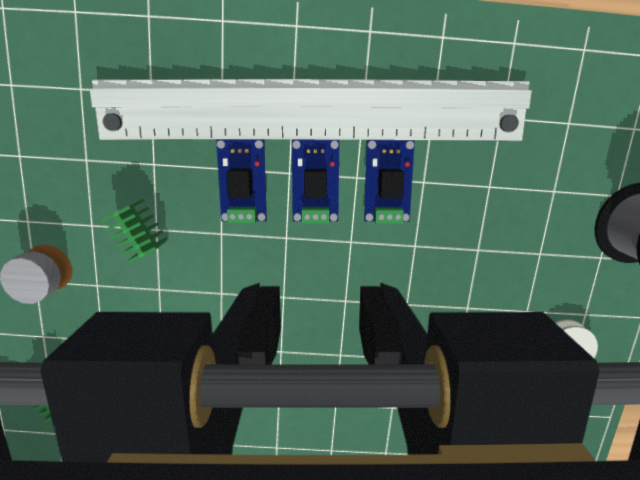

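```bash
python3 - <<'E'
from h import *
mv([.35,-.35,.40],-86.28)
E
```

```text
turn [0.1, 0.0, 0.0] shift cm [16.66, 28.96, -18.35]
```

Call:
send_rows(deltas=[[[0,0,0],[0,0,-5],0.5],[[0,0,0],[5,8,-18],0.5],[[0,0,0],[16,29,-18],0.5],[[0,0,0],[16,29,-18],0.5],[[0,0,0],[16,29,-18],0.5],[[0,0,0],[16,29,-18],0.5],[[0,0,0],[16,29,-18],0.5],[[0,0,0],[16,29,-18],0.5],[[0,0,0],[16,29,-18],0.5],[[0,0,0],[16,29,-18],0.5],[[0,0,0],[16,29,-18],0.5],[[0,0,0],[16,29,-18],0.5]])

```text
time: 43.62
tool_pos: [0.3481, -0.3448, 0.3967]
ee_rot: [3.141, 0.001, -1.51]
contact_force: [-0.2, 0.8, -0.5]
width: 0.044
```

```bash
python3 - <<'E'
from h import *
s=st();p=optics.camera("top");cv2.imwrite("pics/top4.png",cv2.resize(p["image"][130:340,100:480],None,fx=2.1,fy=2.1,interpolation=cv2.INTER_CUBIC));W=cloud(p)
for q in("handle","wick","flux","spool","driver"):
    for d in spotter.tip_of(p,q)[:2]:print(q,round(d["score"],2),np.round(d["pixel"],1),np.round(at_z(p,d["pixel"],.054 if q=="handle" else 0),3))
p=optics.camera("side");cv2.imwrite("pics/side4.png",p["image"])
E
```

```text
t 43.62 pos [ 0.3481 -0.3448  0.3967] rpy [ 3.1413e+00  1.0000e-03 -1.5099e+00] q [-1.024 -0.08   1.69   0.     1.532  0.486] F [-0.16  0.75 -0.5 ] w 0.044
wick 0.57 [433.1 248.2] [ 0.529 -0.375  0.   ]
wick 0.35 [342.3 193.2] [ 0.665 -0.156  0.   ]
flux 0.62 [257.7 229.4] [0.574 0.049 0.   ]
flux 0.47 [367.  181.3] [ 0.695 -0.217  0.   ]
spool 0.77 [443.1 201.3] [ 0.645 -0.404  0.   ]
driver 0.95 [368.  319.7] [ 0.359 -0.215  0.   ]
```

View pics/top4.png

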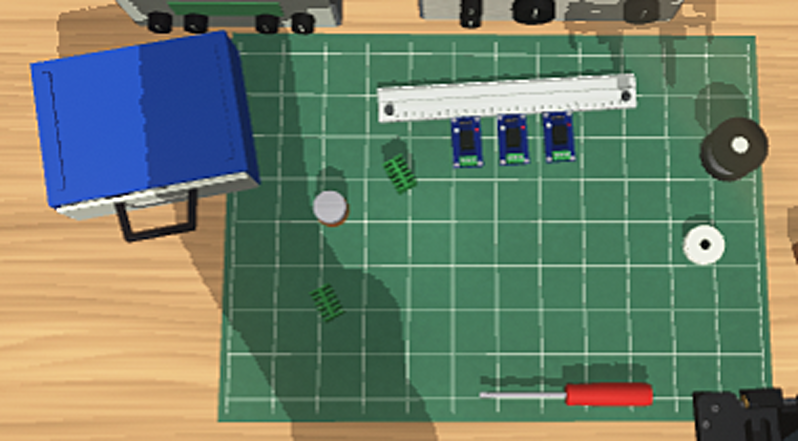

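View pics/side4.png

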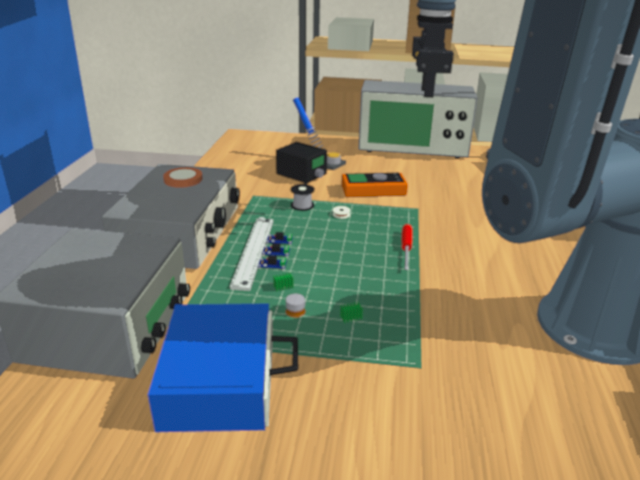

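The mat is clear except for the green look-alikes. The drawer is shut, the boards stand in a row, and the tools and supplies are where they were. Handing in.

```bash
python3 -c "
from station import arm
print(arm.close_job())"
```

```text
the job is handed in; nothing more can be done
None
```

I finished the job and handed it in at about 44 s; the hand-in gives no verdict.

- **Drawer:** The mat held two black heat sinks and one film capacitor. I opened the drawer to its stop and put both sinks in the left compartment and the film in the right, each with the one of its kind already there. I then pushed the drawer shut until it stopped moving; the force on the tool rose from about 2 N to about 21 N as it met the stop.
- **Boards:** One board had been knocked aside during the run, so I measured it again before gripping it. I butted each board against the straightedge until the arm felt contact.
- **Last board measurements:**
  - Spacing between board centres is 53.4 and 53.7 mm, so the gaps are about 19.4 and 19.7 mm.
  - The boards lie within about 1° of the straightedge's normal.
  - The plain ends are within about 0.5 mm of the edge.
  - The screw terminals face the robot.
- **Everything else:** In the last pictures the tools, supplies and both green look-alikes are where they started, and the drawer looks shut. The last automatic search missed the drawer handle, so I judged the drawer shut from the pictures and the contact at the stop.

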